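# Stir the cheese balls and cover the bowl again

## Robot

A 6-joint arm with a two-finger parallel gripper is mounted at the origin on the work surface. World frame = base frame: x ahead of the robot, y to its left, z up, the work surface at z = 0. Lengths are in m, angles in rad, forces in N, time in s.
With the tool pointing down it reaches from about 0.3 to 0.75 m from the base axis. Payload 8.5 kg.
Tool frame: the origin (TCP) lies midway between the tips of the shut fingers; the grasp point (between the pads) lies manip.tcp_to_grasp behind it (manip.tcp_to_grasp is the distance from the TCP to the grasp point, in m); z points along the fingers, y is the direction in which the jaws open and shut (so a half turn about z gives the same grasp; the last joint's range is limited). The gripper opens to 88 mm and grips with 3 to 60 N. Pads are 18 mm wide; open, the fingers measure 123 mm over their backs; the gripper's body (75 mm by 187 mm) begins 45 mm behind the grasp point.
Start: joints at [-1.366, 0.381, 1.297, -0, 1.464, -0.215], TCP at [0.224, -0.502, 0.212] pointing down, gripper open.
Joint ranges: [-3.11, 3.11], [-0.89, 2.33], [0.22, 2.48], [-1.42, 4.56], [0.17, 2.85], [-2.88, 2.88]. Speed limits (rad/s): [2.39, 2.39, 3.14, 3.14, 3.14, 3.14].

## Interface

Orientations are given as a rotation vector (axis times angle).
In Python, from cell import manip gives the robot as it stands. The module is installed in compiled form; this text tells all that it offers.
- The arm moves only by the tool play_rows, never from a script. Its argument "rows" is one flat list of numbers, 7 for each row, row after row: the shift along the tool's x, y, z as a fraction of full scale, then the turn, a rotation vector about the tool's x, y, z as a fraction of full scale, then the opening, from -1 (shut) to 1 (fully open). In form: [tx, ty, tz, rx, ry, rz, gripper, tx, ty, tz, rx, ry, rz, gripper, ...]. A call has 1 to 5 rows; each row is the pose to reach, as a shift and turn from the pose measured when the call began, along the tool's axes at that moment; what a row does not reach only later rows make up. Full scale, the value 1, is 0.3 m for a shift and 90 degrees for a turn. A row lasts 1/8 s, in which the tool goes at most 62.5 mm and 10.7 degrees, less where a joint would pass 70% of its speed; a pose out of reach is approached as far as the arm can. A call with a number of a shift or a turn outside -1 to 1 is refused whole. A call with a gripper value outside its range is refused whole. The fingers move at their own pace and stop on an object; the grip force is fixed at half the most. Time passes only in rows, so rows that repeat a pose let the fingers close. It gives the time, the measured TCP pose, the force and the opening at its end, in the units of the state.
- manip.read_state(): the state, without advancing time (a new reading comes with each control period).
- manip.get_image(name): name is "side" or "top"; returns the picture (480x640x3 uint8, red, green, blue); there is no depth.
- manip.get_calibration(name): a dict with "K" (3x3 intrinsics, pixels), "world_from_camera" (4x4, takes a point from camera to world coordinates). Camera axes: x right, y up, looking along -z (the intrinsics and any distortion apply to the point x, -y, -z); pixel columns grow to the right and rows downward; lengths in m; the calibration is good to about 2 mm. A picture is of the moment at which its call begins. get_calibration takes no time and is no camera call.
- manip.sign_off(): hands the job in, once; it reports no verdict.
The state is a dict: "time_s": time; "joint_pos": joint angles; "qvel": joint speeds; "joint_efforts": joint torques, N m; "ee_pos": TCP position; "tool_rot": TCP orientation; "wrist_force": force on the tool from outside, world axes, zero at the start; "moment": the same for the moment, N m; "opening": finger opening in m.
Only numpy, scipy, OpenCV 4.12 (cv2) and the standard library are available. Lean on these libraries where they do the work, as an engineer would, in place of code of your own. Each camera call takes 0.05 s, during which the arm holds its last target.

## Task

Swing the wooden cover fully open off the steel bowl, take the flat stirring spoon from the utensil stand and, with its head down at the bottom of the bowl, stir the cheese balls in wide circles half-way between centre and wall, clockwise seen from above, two full rounds counted from the hinge-post side, until most of the balls lie clearly elsewhere than they started. Then stand the used spoon head down in the empty glass jar, let go of it and swing the cover fully shut over the bowl. Keep all the balls in the bowl and your fingers off them, and leave the other utensils and everything else on the table where they are.

Things in the scene. Friction and masses are not known exactly. Their poses are not given: they have to be found in the camera images.
- bowl: Round steel bowl, fixed. Origin: centre of its underside on the table; z up; x points from its centre to the hinge post. Flat inner floor 8 mm up, inner radius 61 mm there, 67 at the rim; rim 85 mm high, outer radius 70. The hinge post (radius 7 mm, its head 10 mm, top at 98 mm) stands 84 mm from the centre along +x and carries the cover.
- cover (a joint): Swivel cover: level wooden disc, radius 72 mm, its top 94 mm above the table, turning about the hinge post. 0 = shut over the bowl, at a stop; grows anticlockwise seen from above to 2.15 rad = fully open, at a stop. Stays where it is left; about 1 N at the knob turns it. May start slightly open.
- cover_knob (a point): Centre of the upright round wooden knob on the cover: 18 mm in diameter, 34 mm high, from 94 to 128 mm above the table. It lies 109 mm from the axis of the hinge post; with the cover closed it lies at 25 mm from the bowl's centre, on the bowl's -x side.
- spoon_mid (a point): Middle of the flat wooden stirring spoon, the tallest utensil in the stand and the only one with a square-cut handle; stands head down, nearly upright, in a slot. 200 mm long, 45 g. z runs from head to handle end, y across its width, x through its thickness. Handle 14 (y) x 10 mm (x), up to 100 mm above this point; head a flat plate 26 (y) x 8 (x) x 56 mm. Grip near the handle's top.
- spoon_tip (a point): Middle of the lower end of the spoon's head, 100 mm below the middle; same axes.
- stand: Wooden utensil stand, fixed. Origin: centre of its underside. Foot 90 x 170 mm, 12 thick; on it a box 42 (x) x 150 mm (y), top at 100 mm, with three slots in a row along y, at y = -48, 0, +48 mm, each 22 (x) x 42 mm (y), floor at 12 mm. Spoon, fork and pestle stand in them in any order, lifted straight up; fork and pestle reach 180 mm above the table. Stand and jar may swap sides.
- jar: Empty open glass jar, loose, 600 g, for used tools. Origin: centre of its underside; 105 mm high, mouth outer radius 42 mm, a little narrower at the foot, wall 4 mm, floor about 5 mm thick. A spoon let go in it leans on its rim.
- fork_foot (a point): Lower end of a wooden fork in the stand, 168 mm long, round handle of 10 mm with a small ball at its end. To be left alone.
- pestle_foot (a point): Lower end of a wooden pestle in the stand, 164 mm long, round handle of 10 mm with a small ball at its end. To be left alone.
- honey_mid (a point): Bystander: middle of an amber glass honey jar with a lid, radius 35 mm, 110 mm high.
- milk_mid (a point): Bystander: middle of a white milk bottle, radius 40 mm, 200 mm high.
- lowcup_mid (a point): Bystander: middle of a small white china cup, radius 28 mm, 55 mm high (the cover can pass above it).
- pot_mid (a point): Bystander: middle of a small glass jar with steel lid, radius 24 mm, 55 mm high (the cover can pass above it).
- beaker_mid (a point): Bystander: middle of a clear plastic beaker, radius 33 mm, 90 mm high.
- ball1_center (a point): Centre of one of five firm fresh-cheese balls lying loose on the bowl's floor under the cover: off-white, wet and slippery, 24 mm in diameter, 11 g.
- ball2_center (a point): Centre of another of the cheese balls, alike.
- ball3_center (a point): Centre of another of the cheese balls, alike.
- ball4_center (a point): Centre of another of the cheese balls, alike.
- ball5_center (a point): Centre of another of the cheese balls, alike.
Mind the look-alikes: they are no part of the job. What is shaped like the part that bears spoon_mid but purple is not meant.

How it is judged:
By the outcome, as a careful person would: the job done as asked, in the order asked, and still so for the second after the job is handed in, with the robot touching nothing.
It also fails if it takes over 72 s, if anything falls off the work surface, if the arm or the gripper's body presses on something with over 40 N, if the wrist force passes 120 N, or if a joint passes its speed limit or range.

## Working session

There is one attempt and no reset: what is moved stays moved. The work goes in short steps, Python scripts to look and compute and a tool call to move; the robot and the scene stay as the last step left them, time stands still between calls to the robot, and variables do not carry over. Pictures are saved under pics/ and viewed, and the job is handed in when it is done.

Besides the shell and the picture viewer there is one more tool, called as name(argument=value, ...) on one line, values as JSON. play_rows: Moves the arm, as the interface text tells. Shift numbers are shares of 0.3 m and turn numbers shares of 90 degrees, none past 1 either way. Its arguments: {"type":"object","properties":{"rows":{"type":"array"}},"required":["rows"]}

```bash
mkdir -p pics; ls; python3 - <<'E'
from cell import manip
import cv2,numpy as np
print(manip.tcp_to_grasp); print(manip.read_state())
for n in("side","top"):
    im=manip.get_image(n); cv2.imwrite(f"pics/{n}0.png",im[:,:,::-1]); c=manip.get_calibration(n); print(n,c)
E
```

```text
pics
0.0187
{'time_s': 0.0, 'joint_pos': array([-1.36632431e+00,  3.81179217e-01,  1.29827497e+00, -2.79486296e-05,
        1.46361159e+00, -2.15314806e-01]), 'qvel': array([ 0.00145269, -0.00023268,  0.00104425, -0.0003988 ,  0.00216158,
        0.00041133]), 'joint_efforts': array([-7.06300525e-04, -4.37940359e+01, -2.24550587e+01,  7.12880585e-02,
        3.53998994e-02, -1.05813861e-04]), 'ee_pos': array([ 0.22407509, -0.50191987,  0.21104203]), 'tool_rot': array([-3.07120262e+00, -6.54266243e-01,  3.10860460e-05]), 'wrist_force': array([-0.05792509, -0.50661555, -0.24804671]), 'moment': array([ 0.02210296, -0.02798699,  0.0225906 ]), 'opening': 0.08818378970595889}
side {'K': array([[489.31363884,   0.        , 324.21513202],
       [  0.        , 489.31363884, 242.70573236],
       [  0.        ,   0.        ,   1.        ]]), 'world_from_camera': array([[-0.74589567,  0.48474878, -0.45679128,  0.05902864],
       [-0.66602781, -0.54985089,  0.50405452,  0.57603766],
       [-0.00682727,  0.68020778,  0.73298756,  0.90761058],
       [ 0.        ,  0.        ,  0.        ,  1.        ]])}
top {'K': array([[532.18315389,   0.        , 322.77838523],
       [  0.        , 532.18315389, 248.83397923],
       [  0.        ,   0.        ,   1.        ]]), 'world_from_camera': array([[-1.09392537e-02,  9.95729379e-01, -9.16697135e-02,
         4.46171353e-01],
       [-9.99712051e-01, -1.28487854e-02, -2.02663375e-02,
         1.69853941e-04],
       [-2.13576322e-02,  9.14216186e-02,  9.95583216e-01,
         1.23154794e+00],
       [ 0.00000000e+00,  0.00000000e+00,  0.00000000e+00,
         1.00000000e+00]])}
```

View pics/side0.png

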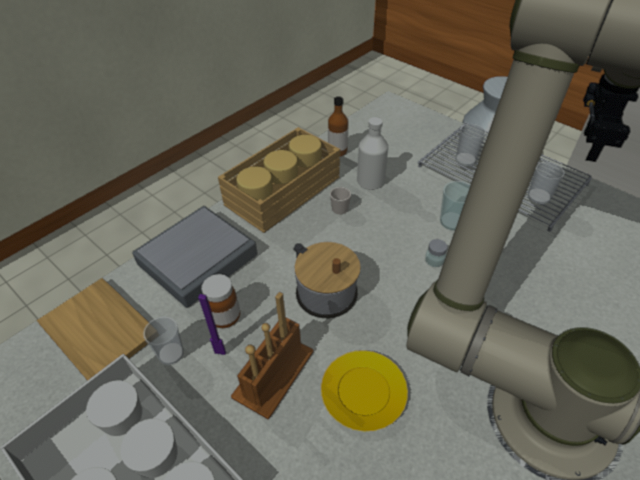

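View pics/top0.png

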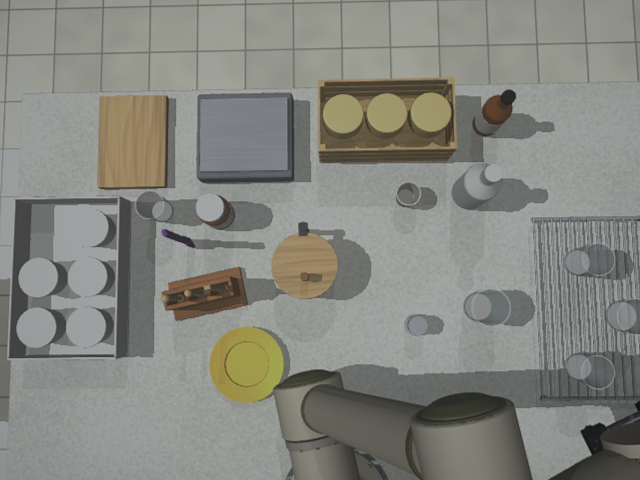

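```bash
cat > h.py <<'E'
import numpy as np,cv2
from cell import manip
from scipy.spatial.transform import Rotation as R
C={n:manip.get_calibration(n) for n in("side","top")}
def ray(n,p):
    c=C[n];K=c["K"];T=c["world_from_camera"]
    d=np.linalg.inv(K)@np.array([p[0],p[1],1.]);d=T[:3,:3]@np.array([d[0],-d[1],-d[2]])
    return T[:3,3],d
def onz(n,p,z):
    o,d=ray(n,p);return o+d*(z-o[2])/d[2]
def proj(n,P):
    c=C[n];T=c["world_from_camera"];q=T[:3,:3].T@(np.array(P,float)-T[:3,3]);q=np.array([q[0],-q[1],-q[2]])
    u=c["K"]@q;return u[:2]/u[2]
def tri(ps,pt):
    A=[];b=[]
    for n,p in(("side",ps),("top",pt)):
        o,d=ray(n,p);d=d/np.linalg.norm(d);M=np.eye(3)-np.outer(d,d);A.append(M);b.append(M@o)
    x=np.linalg.lstsq(np.vstack(A),np.hstack(b),rcond=None)[0]
    return x
def crop(im,x0,y0,x1,y1,s,name):
    cv2.imwrite(name,cv2.resize(im[y0:y1,x0:x1,::-1],None,fx=s,fy=s,interpolation=cv2.INTER_CUBIC))
E
python3 - <<'E'
from h import *
t=cv2.imread("pics/top0.png")[:,:,::-1];s=cv2.imread("pics/side0.png")[:,:,::-1]
crop(t,130,180,350,330,3.6,"pics/t1.png");crop(s,130,220,380,420,3.2,"pics/s1.png")
crop(t,390,150,530,350,3,"pics/t2.png")
E
```

```text
(no output)
```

View pics/t1.png

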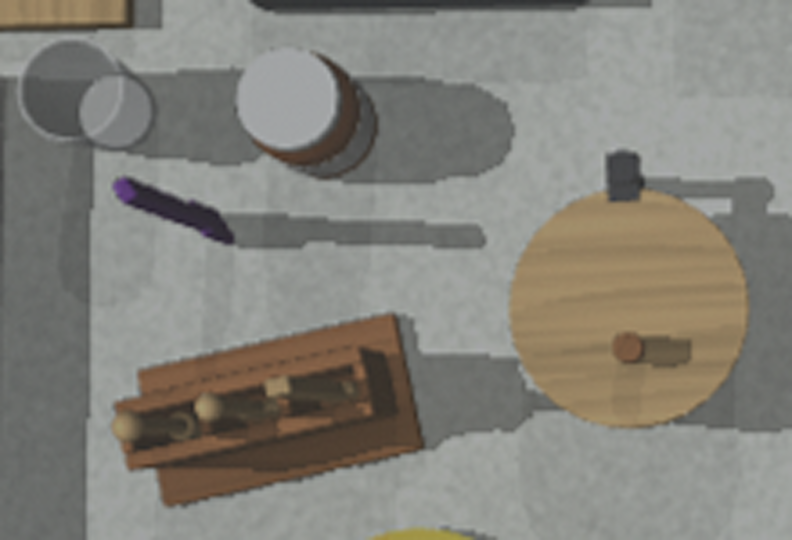

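View pics/s1.png

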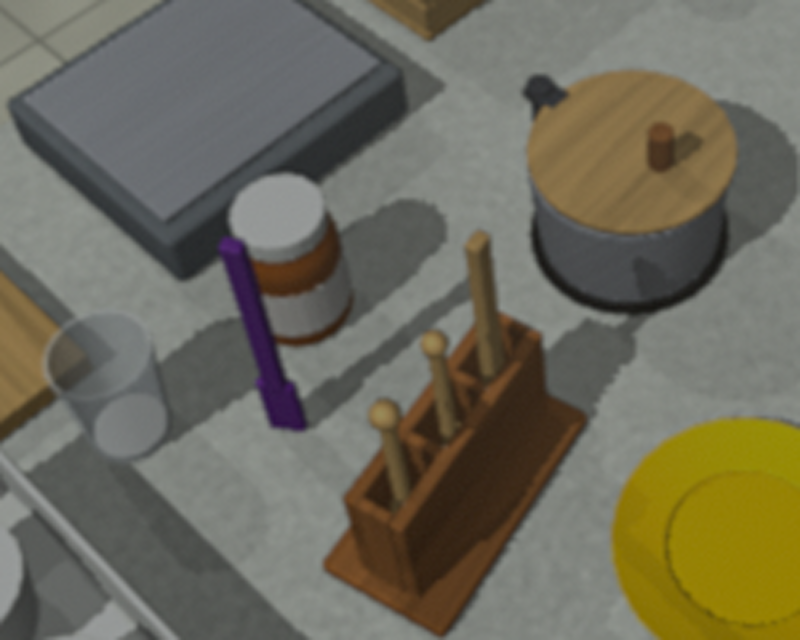

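View pics/t2.png

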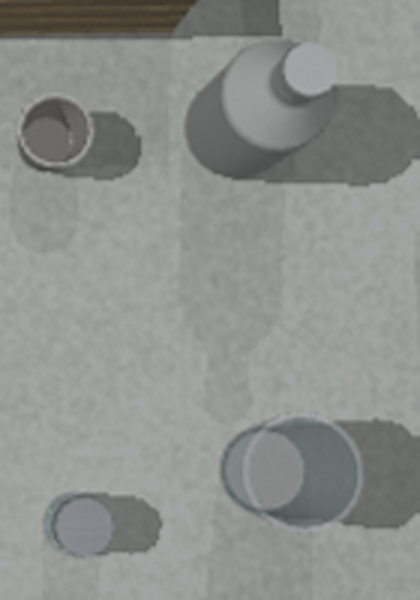

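```bash
python3 - <<'E'
from h import *
np.set_printoptions(precision=4,suppress=True)
t=lambda x,y:(130+x/3.6,180+y/3.6); s=lambda x,y:(130+x/3.2,220+y/3.2); t2=lambda x,y:(390+x/3,150+y/3)
print("knob top",onz("top",t(628,347),.128),onz("side",s(660,130),.128),tri(s(660,130),t(628,347)))
print("hinge", onz("top",t(624,158),.098),onz("side",s(540,85),.098),tri(s(540,87),t(624,158)))
print("cover c top",onz("top",t(628,309),.094), onz("side",s(632,151),.094))
print("spoon top tri",tri(s(478,240),t(278,387)))
print("fork/pes",tri(s(434,344),t(208,407)),tri(s(384,414),t(127,427)))
# stand foot corners
for p in((140,370),(396,314),(424,448),(167,506)): print("foot",onz("top",t(*p),.012))
for p in((113,405),(372,345),(380,410),(130,468)): print("box",onz("top",t(*p),.1))
print("jar mouth",onz("top",t2(303,471),.105),onz("top",t2(360,471),.105),onz("top",t2(303,415),.105),onz("top",t2(303,526),.105))
print("jar foot",onz("top",t2(273,470),.005))
print("cup",onz("top",t2(55,131),.055),"pot",onz("top",t2(82,526),.055),"milk",onz("top",t2(310,68),.2))
print("honey",onz("top",t(288,98),.11),"purple top tri",tri(s(233,245),t(122,188)))
print("purple foot",onz("top",t(222,233),0),"plate",onz("top",(247,365),0.01))
T=manip.get_calibration
E
```

```text
knob top [0.4909 0.0613 0.128 ] [0.4917 0.0615 0.128 ] [0.4912 0.0615 0.1283]
hinge [0.6049 0.0645 0.098 ] [0.5985 0.0658 0.098 ] [0.6042 0.0636 0.0904]
cover c top [0.5149 0.063  0.094 ] [0.5125 0.0658 0.094 ]
spoon top tri [0.4683 0.2438 0.2115]
fork/pes [0.4585 0.2918 0.173 ] [0.4483 0.3383 0.1691]
foot [0.4846 0.3802 0.012 ]
foot [0.5184 0.2161 0.012 ]
foot [0.433  0.1979 0.012 ]
foot [0.3981 0.3616 0.012 ]
box [0.4613 0.3686 0.1   ]
box [0.495  0.2147 0.1   ]
box [0.4565 0.2098 0.1   ]
box [0.424  0.3579 0.1   ]
jar mouth [ 0.4232 -0.3274  0.105 ] [ 0.4228 -0.3668  0.105 ] [ 0.4621 -0.3289  0.105 ] [ 0.3852 -0.3259  0.105 ]
jar foot [ 0.4222 -0.3339  0.005 ]
cup [ 0.6758 -0.1684  0.055 ] pot [ 0.3841 -0.1805  0.055 ] milk [ 0.6867 -0.3147  0.2   ]
honey [0.6421 0.2636 0.11  ] purple top tri [0.5771 0.3323 0.1996]
purple foot [0.5732 0.3318 0.    ] plate [0.2964 0.1997 0.01  ]
```

```bash
cat >> h.py <<'E'
np.set_printoptions(precision=4,suppress=True)
def Rdown(yaw): # yaw deg of tool x, pointing down
    c,s=np.cos(np.radians(yaw)),np.sin(np.radians(yaw))
    return np.array([[c,s,0],[s,-c,0],[0,0,-1.]])
def now():
    st=manip.read_state();return st
def rows(tg,g,Rt=None):
    """tg: list of (x,y,z,yaw)  or (x,y,z,Rmatrix)"""
    st=now();R0=R.from_rotvec(st["tool_rot"]).as_matrix();p0=np.array(st["ee_pos"])
    for k,t in enumerate(tg):
        M=t[3] if hasattr(t[3],"shape") else Rdown(t[3])
        d=R0.T@(np.array(t[:3])-p0)/.3; r=R.from_matrix(R0.T@M).as_rotvec()/(np.pi/2)
        gg=g[k] if hasattr(g,"__len__") else g
        print(", ".join(f"{v:.3f}" for v in [*d,*r]),",",gg,"," , "!!" if max(abs(d))>1 or max(abs(r))>1 else "")
def stat():
    st=now();M=R.from_rotvec(st["tool_rot"]).as_matrix()
    print("t",round(st["time_s"],2),"p",st["ee_pos"],"yaw",np.degrees(np.arctan2(M[1,0],M[0,0])),"tilt",M[:,2],"F",st["wrist_force"],"op",st["opening"],"q",st["joint_pos"])
E
python3 - <<'E'
from h import *
print("crate",tri((262,207),(319,152)), tri((305,133),(453,80)))
rows([(.36,-.22,.25,10)]*5,-0.35)
E
```

```text
crate [0.7622 0.028  0.0923] [ 0.9164 -0.276   0.0812]
0.797, -0.674, -0.129, -0.001, -0.000, 0.156 , -0.35 , 
0.797, -0.674, -0.129, -0.001, -0.000, 0.156 , -0.35 , 
0.797, -0.674, -0.129, -0.001, -0.000, 0.156 , -0.35 , 
0.797, -0.674, -0.129, -0.001, -0.000, 0.156 , -0.35 , 
0.797, -0.674, -0.129, -0.001, -0.000, 0.156 , -0.35 ,
```

play_rows(rows=[0.797,-0.674,-0.129,0,0,0.156,-0.35,0.797,-0.674,-0.129,0,0,0.156,-0.35,0.797,-0.674,-0.129,0,0,0.156,-0.35,0.797,-0.674,-0.129,0,0,0.156,-0.35,0.797,-0.674,-0.129,0,0,0.156,-0.35])

```text
time_s: 0.72
ee_pos: [0.359, -0.2208, 0.2499]
tool_rot: [-3.128, -0.273, 0.0]
wrist_force: [0.7, -0.6, 0.2]
opening: 0.0402
```

```bash
python3 - <<'E'
from h import *
stat()
rows([(.491,.0615,.22,0)],-0.4)
E
```

```text
t 0.72 p [ 0.359  -0.2208  0.2499] yaw 9.98283071441582 tilt [-0.0003  0.0014 -1.    ] F [ 0.7191 -0.6375  0.2106] op 0.0402369594193878 q [-0.8344  0.1228  1.5439  0.0008  1.4762  0.5621]
0.596, -0.850, 0.101, -0.001, 0.000, 0.111 , -0.4 ,
```

play_rows(rows=[0.596,-0.85,0.101,0,0,0.111,-0.4,0.596,-0.85,0.101,0,0,0.111,-0.4,0.596,-0.85,0.101,0,0,0.111,-0.4,0.596,-0.85,0.101,0,0,0.111,-0.4,0.596,-0.85,0.101,0,0,0.111,-0.4])

```text
time_s: 1.35
ee_pos: [0.4867, 0.0534, 0.2207]
tool_rot: [-3.14, -0.0, 0.001]
wrist_force: [1.5, -0.9, 0.1]
opening: 0.0268
```

```bash
python3 - <<'E'
from h import *
stat()
rows([(.491,.0615,.16,0),(.491,.0615,.104,0)],-0.4)
im=manip.get_image("side");crop(im,230,180,430,330,4,"pics/s2.png")
E
```

```text
t 1.35 p [0.4867 0.0534 0.2207] yaw 2.435907712812168e-05 tilt [-0.0004  0.0014 -1.    ] F [ 1.4708 -0.941   0.0786] op 0.02677145241197181 q [-0.1339  0.2677  1.4408  0.0013  1.4336  1.4368]
0.014, -0.027, 0.202, -0.001, 0.000, 0.000 , -0.4 , 
0.014, -0.027, 0.389, -0.001, 0.000, 0.000 , -0.4 ,
```

View pics/s2.png

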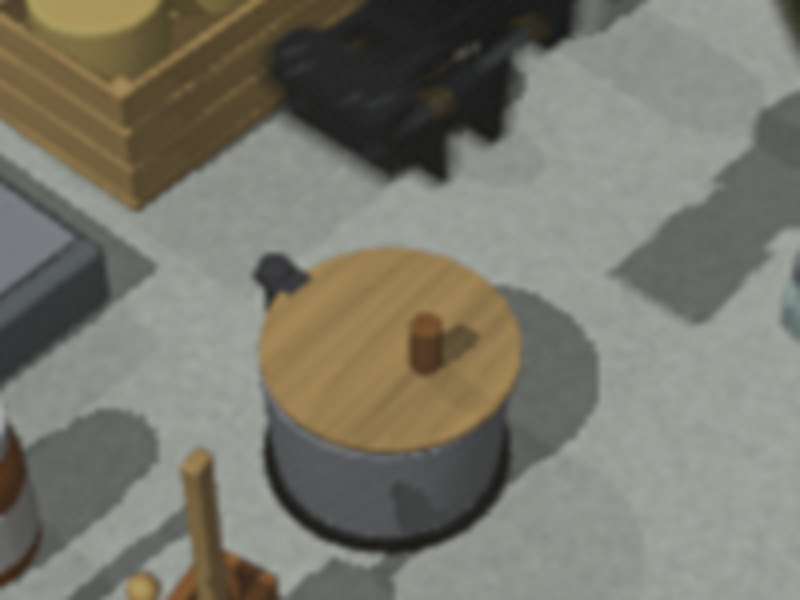

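play_rows(rows=[0.014,-0.027,0.15,0,0,0,-0.4,0.014,-0.027,0.202,0,0,0,-0.4])

```text
time_s: 1.65
ee_pos: [0.4909, 0.0687, 0.1566]
tool_rot: [-3.137, -0.011, 0.008]
wrist_force: [0.2, 0.2, -0.1]
opening: 0.0261
```

```bash
python3 - <<'E'
from h import *
stat()
rows([(.491,.0615,.104,0)],-0.4)
im=manip.get_image("side");crop(im,230,180,430,330,4,"pics/s3.png")
im=manip.get_image("top");crop(im,230,200,370,320,5,"pics/t3.png")
E
```

```text
t 1.65 p [0.4909 0.0687 0.1566] yaw 0.3880424974410767 tilt [-0.0053  0.0049 -1.    ] F [ 0.2357  0.226  -0.1471] op 0.026111404832306905 q [-0.1028  0.3391  1.5342  0.0046  1.2741  1.4599]
0.001, 0.025, 0.175, -0.003, 0.003, 0.004 , -0.4 ,
```

View pics/s3.png

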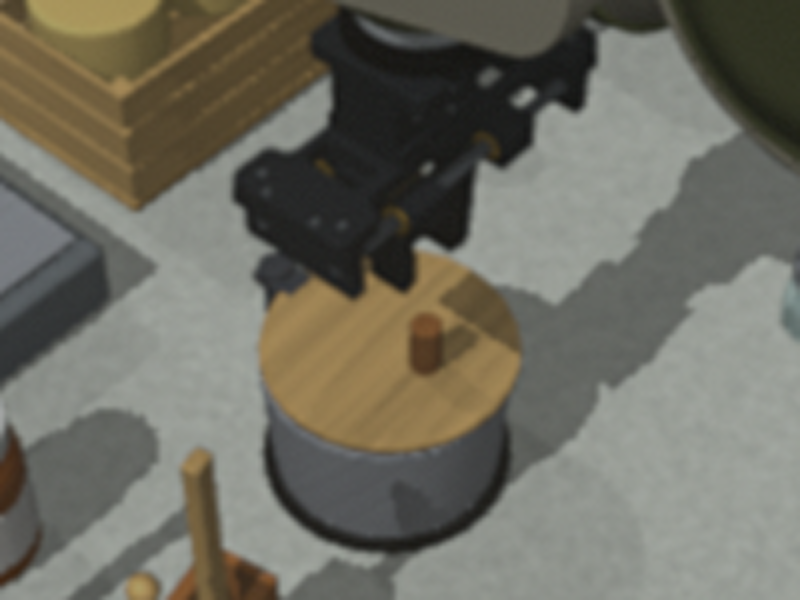

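play_rows(rows=[0.0,0.025,0.01,0,0,0.0,-0.4,0.0,0.025,0.01,0,0,0,-0.4])

```text
time_s: 2.0
ee_pos: [0.4912, 0.0595, 0.1548]
tool_rot: [-3.137, -0.007, 0.007]
wrist_force: [-0.0, 0.0, -0.2]
opening: 0.0267
```

```bash
python3 - <<'E'
from h import *
stat()
rows([(.491,.0615,.104,0)],-0.4)
im=manip.get_image("top");crop(im,230,200,370,320,5,"pics/t3.png")
print(proj("top",(.491,.0615,.104)),proj("side",now()["ee_pos"]))
E
```

```text
t 2.0 p [0.4912 0.0595 0.1548] yaw 0.24214968165453787 tilt [-0.0046  0.0046 -1.    ] F [-0.0395  0.0326 -0.1501] op 0.026691922384710715 q [-0.1215  0.3393  1.54    0.0042  1.2674  1.4438]
0.000, -0.006, 0.169, -0.003, 0.003, 0.003 , -0.4 , 
[304.9805 276.7817] [337.1347 251.7495]
```

View pics/t3.png

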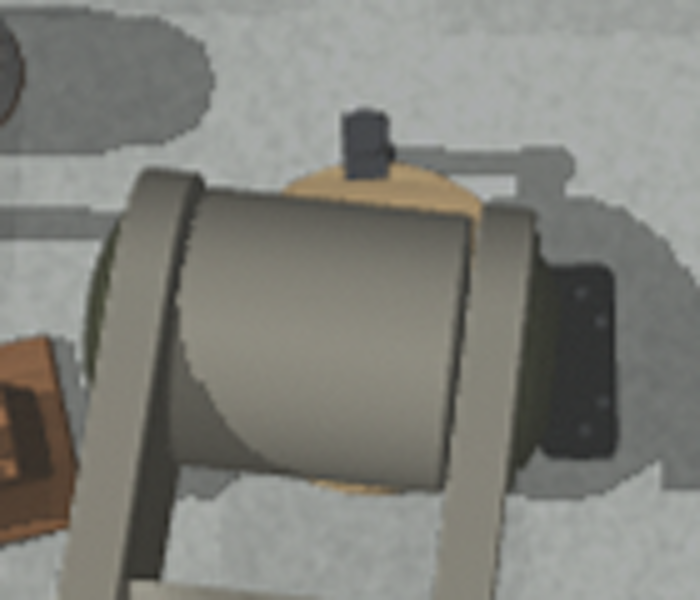

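play_rows(rows=[0,-0.006,0.09,0,0,0,-0.4,0,-0.006,0.169,0,0,0,-0.4,0,-0.006,0.169,0,0,0,-0.4])

```text
time_s: 2.42
ee_pos: [0.4905, 0.0617, 0.1036]
tool_rot: [-3.137, -0.006, 0.01]
wrist_force: [0.1, -0.5, 0.9]
opening: 0.0266
```

```bash
python3 - <<'E'
from h import *
stat()
print("hinge",onz("top",(303.2,226.3),.098))
im=manip.get_image("side");crop(im,280,200,400,290,6,"pics/s4.png")
E
```

```text
t 2.42 p [0.4905 0.0617 0.1036] yaw 0.22721801919404366 tilt [-0.0065  0.005  -1.    ] F [ 0.0656 -0.4606  0.9481] op 0.026560528661132544 q [-0.1173  0.4006  1.6149  0.0046  1.1331  1.4476]
hinge [0.5997 0.0648 0.098 ]
```

View pics/s4.png

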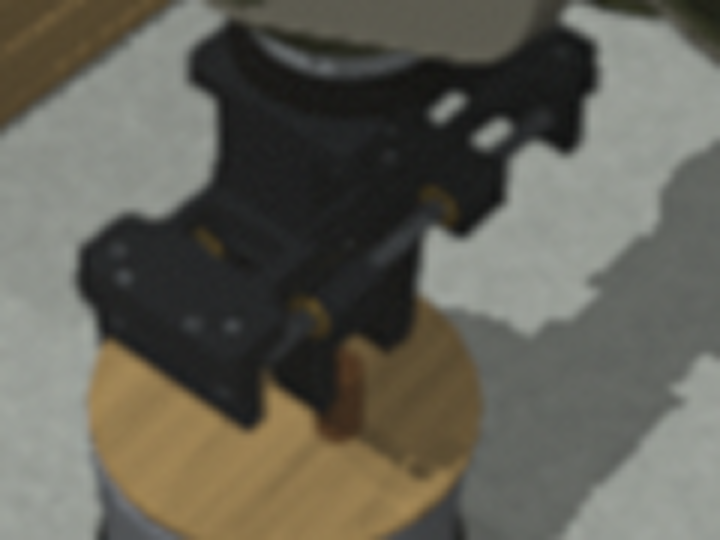

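```bash
cat >> h.py <<'E'
H=np.array([.5997,.0648]);RK=.109
def arc(angs,z=.1035,g=-0.4,r=RK):
    rows([(H[0]+r*np.cos(np.radians(a)),H[1]+r*np.sin(np.radians(a)),z,a-180) for a in angs],g)
E
python3 - <<'E'
from h import *
arc([189,197,205,213,221])
E
```

```text
0.003, 0.046, 0.004, -0.003, 0.003, -0.097 , -0.4 , 
0.014, 0.096, 0.003, -0.003, 0.002, -0.186 , -0.4 , 
0.032, 0.143, 0.003, -0.004, 0.002, -0.275 , -0.4 , 
0.056, 0.188, 0.003, -0.004, 0.002, -0.364 , -0.4 , 
0.087, 0.228, 0.002, -0.004, 0.002, -0.453 , -0.4 ,
```

play_rows(rows=[0.003,0.046,0.002,0,0,-0.097,-0.4,0.014,0.096,0.002,0,0,-0.186,-0.4,0.032,0.143,0.002,0,0,-0.275,-0.4,0.056,0.188,0.002,0,0,-0.364,-0.4,0.087,0.228,0.002,0,0,-0.453,-0.4])

```text
time_s: 3.1
ee_pos: [0.5184, -0.0074, 0.1052]
tool_rot: [-2.936, -1.105, 0.0]
wrist_force: [-0.2, 0.4, 0.9]
opening: 0.0264
```

```bash
python3 - <<'E'
from h import *
stat()
arc([229,237,245,253,261])
im=manip.get_image("side");crop(im,230,170,430,320,4,"pics/s5.png")
E
```

```text
t 3.1 p [ 0.5184 -0.0074  0.1052] yaw 41.2494657980624 tilt [-0.0018  0.0041 -1.    ] F [-0.192   0.3519  0.8608] op 0.026427382104787244 q [-0.2448  0.4334  1.5504  0.0039  1.1605  0.6045]
0.002, 0.047, 0.006, -0.003, -0.001, -0.086 , -0.4 , 
0.013, 0.096, 0.005, -0.003, -0.001, -0.175 , -0.4 , 
0.030, 0.144, 0.005, -0.002, -0.001, -0.264 , -0.4 , 
0.053, 0.189, 0.005, -0.002, -0.002, -0.353 , -0.4 , 
0.083, 0.230, 0.005, -0.002, -0.002, -0.442 , -0.4 ,
```

View pics/s5.png

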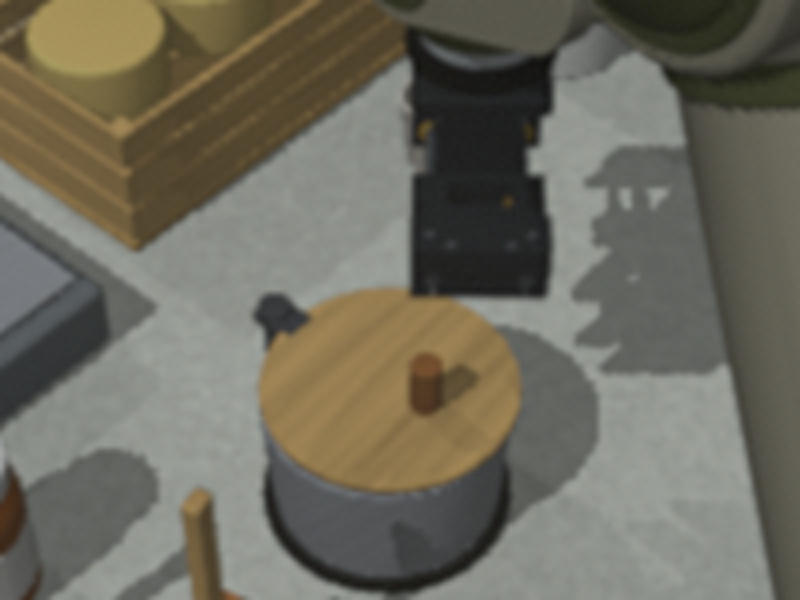

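```bash
python3 - <<'E'
from h import *
P=np.array([.4905,.0617,.1036])
f=lambda p:(proj("side",p)-[280,200])*6
print("tcp",f(P))
for dx in(-.009,.009):
  for dy in(-.0133,.0133): print(dx,dy,f(P+[dx,dy,0]),f(P+[dx,dy,.02]))
print("knob base/top",f((.4912,.0615,.094)),f((.4912,.0615,.128)))
P=now()["ee_pos"];print((proj("side",P)-[230,170])*4)
print(manip.get_calibration("side")["world_from_camera"][:3,3])
E
```

```text
tcp [338.9064 410.4581]
-0.009 -0.0133 [382.3346 401.8138] [383.6068 365.2371]
-0.009 0.0133 [333.5901 445.1937] [334.1786 408.7596]
0.009 -0.0133 [344.1139 376.4336] [344.8382 339.7884]
0.009 0.0133 [295.2624 419.1453] [295.2998 382.6312]
knob base/top [337.4837 426.3175] [338.5707 364.4046]
[468.8    292.7768]
[0.059  0.576  0.9076]
```

```bash
python3 - <<'E'
from h import *
im=manip.get_image("top");crop(im,230,180,390,300,5,"pics/t6.png");stat()
E
```

```text
t 3.2 p [ 0.5188 -0.0078  0.1049] yaw 40.98634502380463 tilt [-0.0014  0.0039 -1.    ] F [-0.6586  0.1417 -0.131 ] op 0.02635443414832077 q [-0.2452  0.4343  1.5499  0.0037  1.1597  0.6087]
```

View pics/t6.png

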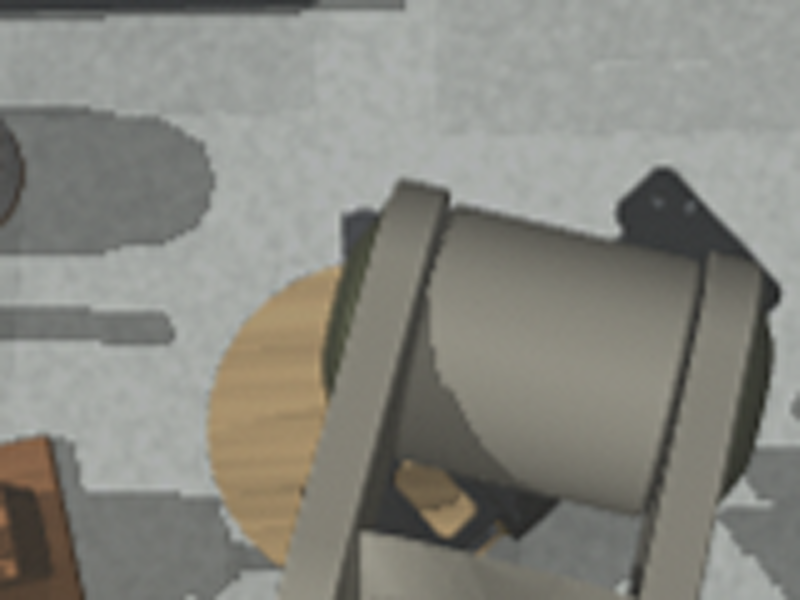

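```bash
python3 - <<'E'
from h import *
rows([(.5188,-.0078,.2,30),(.491,.02,.2,10),(.491,.0415,.2,0)],-0.4)
E
```

```text
0.000, -0.001, -0.317, -0.003, -0.001, 0.122 , -0.4 , 
-0.009, -0.132, -0.316, -0.003, -0.000, 0.344 , -0.4 , 
0.038, -0.186, -0.316, -0.003, 0.000, 0.455 , -0.4 ,
```

play_rows(rows=[0,0,-0.2,0,0,0.1,-0.4,0,0,-0.317,0,0,0.2,-0.4,-0.009,-0.132,-0.316,0,0,0.344,-0.4,0.038,-0.186,-0.316,0,0,0.455,-0.4,0.038,-0.186,-0.316,0,0,0.455,-0.4])

```text
time_s: 3.82
ee_pos: [0.4907, 0.0426, 0.2009]
tool_rot: [-3.138, -0.001, 0.0]
wrist_force: [0.8, 0.3, 0.9]
opening: 0.0263
```

play_rows(rows=[0,0,0,0,0,0,-0.4,0,0,0,0,0,0,-0.4])

```text
time_s: 4.08
ee_pos: [0.4908, 0.042, 0.201]
tool_rot: [-3.138, -0.003, -0.0]
wrist_force: [0.6, 0.8, -0.0]
opening: 0.0264
```

```bash
python3 - <<'E'
from h import *
stat()
st=now();P=st["ee_pos"];M=R.from_rotvec(st["tool_rot"]).as_matrix()
im=manip.get_image("side").copy();big=cv2.resize(im[150:290,270:430],None,fx=5,fy=5,interpolation=cv2.INTER_CUBIC)
for y in(-.0132,.0132):
  for x in(-.009,.009):
    u=(proj("side",P+M@[x,y,0])-[270,150])*5+2;cv2.circle(big,tuple(int(v) for v in u),3,(255,0,0),-1)
cv2.imwrite("pics/s7.png",big[:,:,::-1])
E
```

```text
t 4.08 p [0.4908 0.042  0.201 ] yaw 0.09192525233157538 tilt [ 0.0001  0.0036 -1.    ] F [ 0.6071  0.8167 -0.0366] op 0.02640277256446319 q [-0.1575  0.2887  1.4702  0.0037  1.3832  1.411 ]
```

View pics/s7.png

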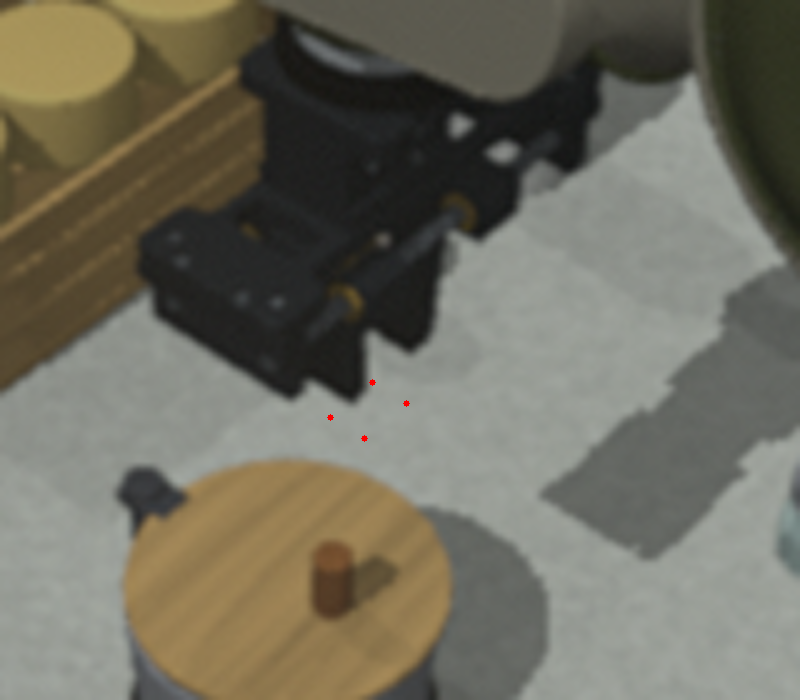

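play_rows(rows=[0,0,0,0,0,0,-1,0,0,0,0,0,0,-1,0,0,0,0,0,0,-1])

```text
time_s: 4.5
ee_pos: [0.4908, 0.042, 0.2009]
tool_rot: [-3.138, -0.002, 0.0]
wrist_force: [-0.2, 0.5, -0.2]
opening: 0.0002
```

```bash
cat >> h.py <<'E'
def tipview(name,x0,y0,x1,y1,s,n="side",pts=()):
    st=now();P=st["ee_pos"];M=R.from_rotvec(st["tool_rot"]).as_matrix();o=st["opening"]/2
    im=manip.get_image(n);big=cv2.resize(im[y0:y1,x0:x1],None,fx=s,fy=s,interpolation=cv2.INTER_CUBIC)
    for y in(-o,o):
      for x in(-.009,.009):
        u=(proj(n,P+M@[x,y,0])-[x0,y0]+.5)*s;cv2.circle(big,tuple(int(v) for v in u),3,(255,0,0),-1)
    for q in pts:
        u=(proj(n,q)-[x0,y0]+.5)*s;cv2.circle(big,tuple(int(v) for v in u),3,(0,255,0),-1)
    cv2.imwrite(name,big[:,:,::-1])
E
python3 - <<'E'
from h import *
stat();tipview("pics/s8.png",270,150,430,290,5)
E
```

```text
t 4.5 p [0.4908 0.042  0.2009] yaw 0.06936786168929372 tilt [-0.0002  0.0037 -1.    ] F [-0.2079  0.4653 -0.2311] op 0.00023209625975718532 q [-0.1577  0.289   1.4703  0.0037  1.3831  1.4112]
```

View pics/s8.png

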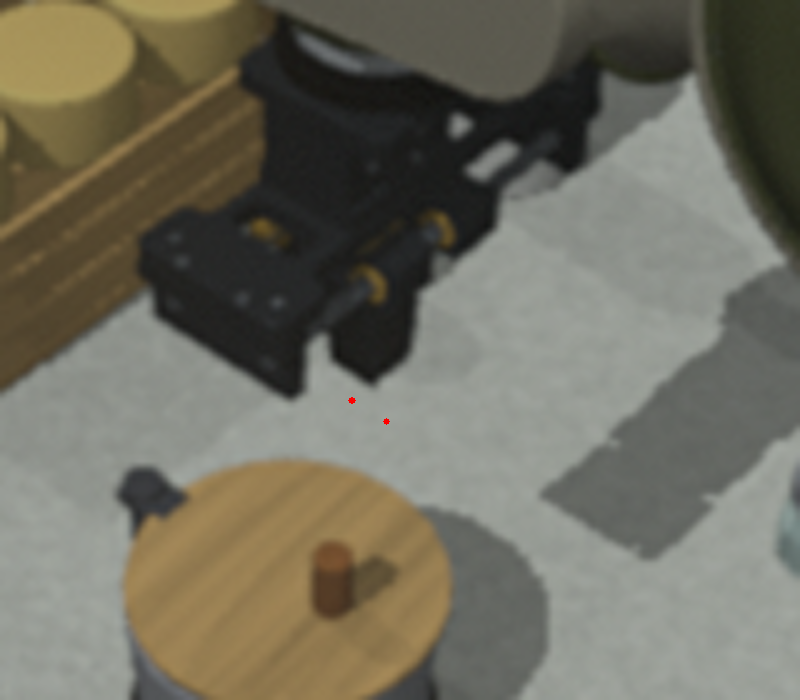

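```bash
python3 - <<'E'
from h import *
P=np.array([0.22407509,-0.50191987,0.21104203]);M=R.from_rotvec([-3.0712,-.65427,0]).as_matrix();o=.0441
for n,x0,y0,x1,y1 in(("side",540,40,640,180),("top",540,390,640,480)):
    im=cv2.imread(f"pics/{n}0.png");big=cv2.resize(im[y0:y1,x0:x1],None,fx=5.,fy=5.,interpolation=cv2.INTER_CUBIC)
    for y in(-o,o):
      for x in(-.009,.009):
        u=(proj(n,P+M@[x,y,0])-[x0,y0]+.5)*5;print(n,u);cv2.circle(big,tuple(int(v) for v in u),3,(0,0,255),-1)
    cv2.imwrite(f"pics/g_{n}.png",big)
E
```

```text
side [247.778 646.148]
side [205.1624 638.6878]
side [239.1412 533.995 ]
side [198.6525 527.2702]
top [241.4169 201.5579]
top [218.9075 156.0993]
top [455.3546 100.5084]
top [432.5284  55.3011]
```

View pics/g_side.png

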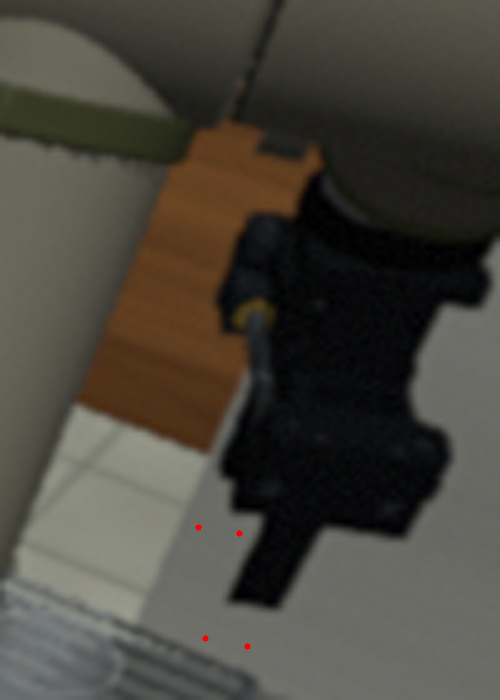

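View pics/g_top.png

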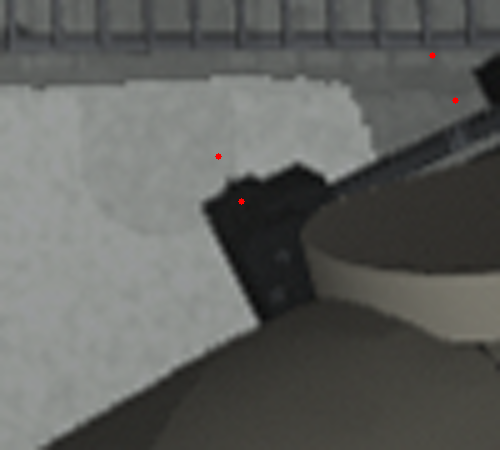

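```bash
python3 - <<'E'
from h import *
rows([(.491,.0615,.17,0),(.491,.0615,.125,0)],-0.3)
E
```

```text
0.001, -0.065, 0.103, -0.002, 0.000, 0.001 , -0.3 , 
0.001, -0.064, 0.253, -0.002, 0.000, 0.001 , -0.3 ,
```

play_rows(rows=[0.001,-0.065,0.0,0,0,0,-0.3,0.001,-0.065,0.103,0,0,0,-0.3,0.001,-0.065,0.253,0,0,0,-0.3,0.001,-0.065,0.253,0,0,0,-0.3,0.001,-0.065,0.253,0,0,0,-0.3])

```text
time_s: 5.18
ee_pos: [0.4919, 0.0617, 0.1265]
tool_rot: [-3.138, -0.002, -0.003]
wrist_force: [0.9, 0.5, 0.3]
opening: 0.0308
```

```bash
python3 - <<'E'
from h import *
stat();tipview("pics/s9.png",280,200,400,300,6)
E
```

```text
t 5.17 p [0.4919 0.0617 0.1265] yaw 0.06963844729154946 tilt [ 0.0018  0.0035 -1.    ] F [0.8684 0.5223 0.3039] op 0.030805630918065267 q [-0.1167  0.3705  1.5849  0.004   1.1848  1.4514]
```

View pics/s9.png

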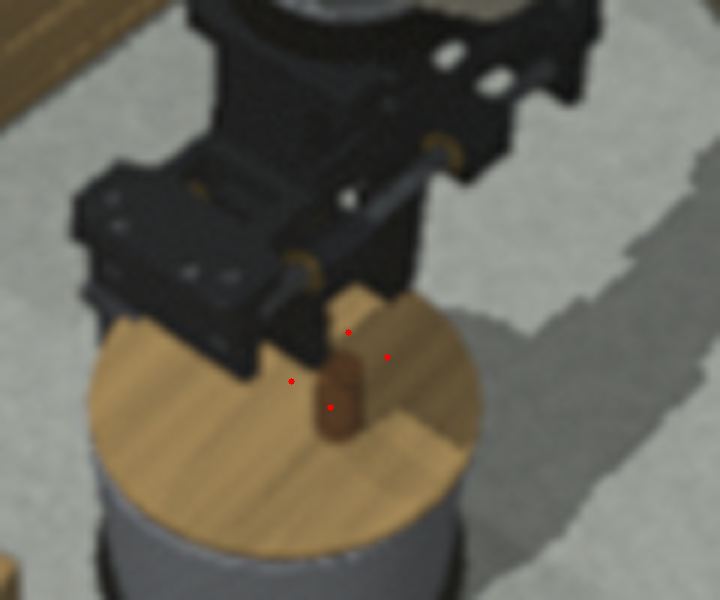

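play_rows(rows=[-0.003,0,0.05,0,0,0,-0.3,-0.003,0,0.09,0,0,0,-0.3,-0.003,0,0.1,0,0,0,-0.3])

```text
time_s: 5.6
ee_pos: [0.4913, 0.0617, 0.0968]
tool_rot: [-3.138, -0.002, -0.004]
wrist_force: [0.2, -0.2, 0.1]
opening: 0.0311
```

play_rows(rows=[0,0,0.012,0,0,0,-0.3,0,0,0.022,0,0,0,-0.3])

```text
time_s: 5.85
ee_pos: [0.4915, 0.0617, 0.0903]
tool_rot: [-3.138, -0.002, -0.005]
wrist_force: [0.7, -0.0, -0.7]
opening: 0.0314
```

play_rows(rows=[0,0,0.012,0,0,0,-0.3,0,0,0.022,0,0,0,-0.3])

```text
time_s: 6.1
ee_pos: [0.4915, 0.0617, 0.0835]
tool_rot: [-3.138, -0.002, -0.005]
wrist_force: [-0.5, -0.1, 0.2]
opening: 0.0312
```

play_rows(rows=[0,0,0.012,0,0,0,-0.3,0,0,0.018,0,0,0,-0.3])

```text
time_s: 6.35
ee_pos: [0.4915, 0.0618, 0.0778]
tool_rot: [-3.138, -0.002, -0.005]
wrist_force: [0.8, -0.2, 0.2]
opening: 0.0308
```

```bash
python3 - <<'E'
from h import *
stat();tipview("pics/s10.png",280,200,400,300,6)
E
```

```text
t 6.35 p [0.4915 0.0618 0.0778] yaw 0.07049236234159803 tilt [ 0.003   0.0033 -1.    ] F [ 0.8128 -0.1548  0.2371] op 0.030813042823747926 q [-0.1166  0.4337  1.6522  0.0042  1.0531  1.4509]
```

View pics/s10.png

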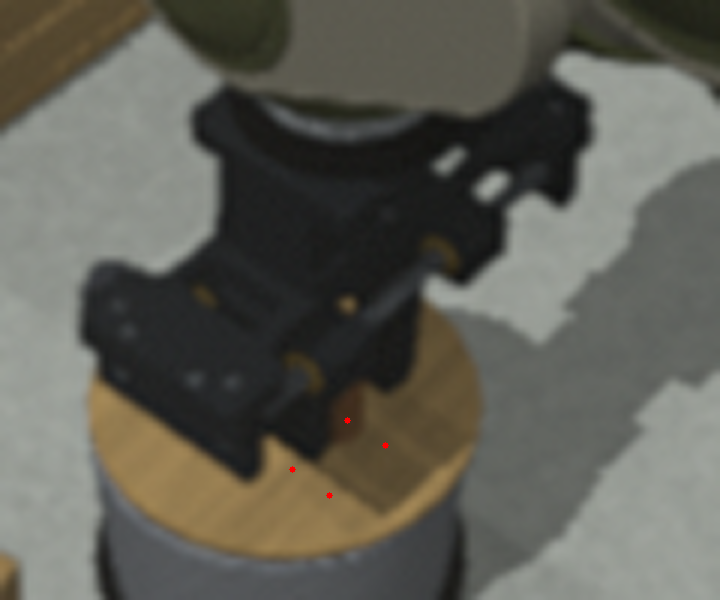

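play_rows(rows=[0,0,0,0,0,0,-1,0,0,0,0,0,0,-1,0,0,0,0,0,0,-1])

```text
time_s: 6.78
ee_pos: [0.4914, 0.0618, 0.0778]
tool_rot: [-3.138, -0.002, -0.004]
wrist_force: [0.0, -0.5, -1.6]
opening: 0.017
```

```bash
python3 - <<'E'
from h import *
stat()
arc([189,197,205,213,221],z=.078,g=-.45)
E
```

```text
t 6.78 p [0.4914 0.0618 0.0778] yaw 0.07071393036093619 tilt [ 0.0029  0.0033 -1.    ] F [ 0.0472 -0.4541 -1.5986] op 0.017002237847397468 q [-0.1166  0.4338  1.6523  0.0042  1.053   1.4509]
0.002, 0.047, -0.001, -0.002, -0.002, -0.099 , -0.45 , 
0.013, 0.096, -0.001, -0.002, -0.002, -0.188 , -0.45 , 
0.031, 0.143, -0.001, -0.002, -0.002, -0.277 , -0.45 , 
0.056, 0.188, -0.001, -0.002, -0.002, -0.366 , -0.45 , 
0.086, 0.228, -0.001, -0.001, -0.002, -0.455 , -0.45 ,
```

play_rows(rows=[0.002,0.047,0,0,0,-0.099,-0.48,0.013,0.096,0,0,0,-0.188,-0.48,0.031,0.143,0,0,0,-0.277,-0.48,0.056,0.188,0,0,0,-0.366,-0.48,0.086,0.228,0,0,0,-0.455,-0.48])

```text
time_s: 7.4
ee_pos: [0.5173, -0.0069, 0.0777]
tool_rot: [-2.938, -1.106, -0.006]
wrist_force: [0.6, 1.2, 0.1]
opening: 0.0231
```

```bash
python3 - <<'E'
from h import *
stat()
arc([229,237,245,253,261],z=.078)
im=manip.get_image("side");crop(im,230,170,430,320,4,"pics/s11.png")
E
```

```text
t 7.4 p [ 0.5173 -0.0069  0.0777] yaw 41.276561783471394 tilt [ 0.0024  0.0036 -1.    ] F [0.556  1.173  0.1418] op 0.02311258448009674 q [-0.2447  0.4659  1.5916  0.0046  1.0826  0.6035]
0.004, 0.050, -0.001, -0.001, -0.003, -0.086 , -0.4 , 
0.014, 0.100, -0.001, -0.000, -0.003, -0.175 , -0.4 , 
0.031, 0.148, -0.001, -0.000, -0.003, -0.264 , -0.4 , 
0.055, 0.193, -0.001, 0.000, -0.003, -0.352 , -0.4 , 
0.085, 0.234, -0.001, 0.000, -0.003, -0.441 , -0.4 ,
```

View pics/s11.png

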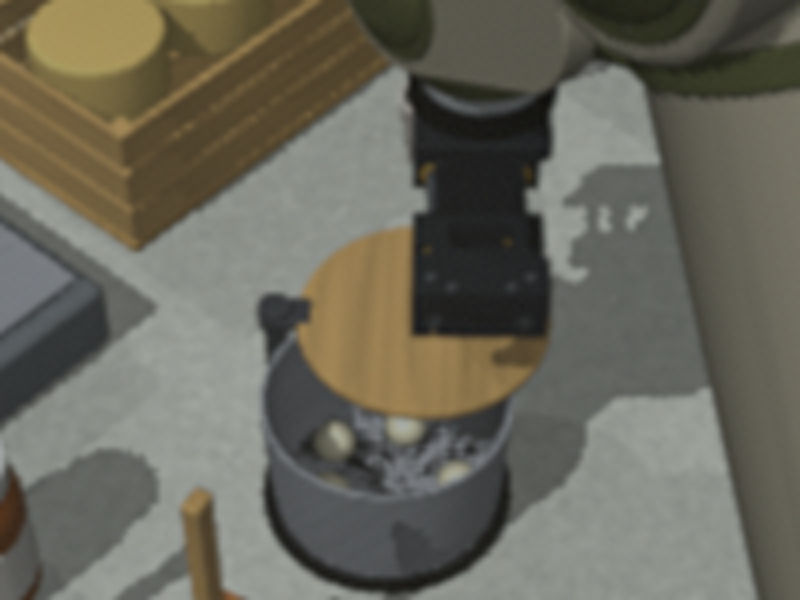

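Cover is moving. Continue.

play_rows(rows=[0.004,0.05,0,0,0,-0.086,-0.48,0.014,0.1,0,0,0,-0.175,-0.48,0.031,0.148,0,0,0,-0.264,-0.48,0.055,0.193,0,0,0,-0.352,-0.48,0.085,0.234,0,0,0,-0.441,-0.48])

```text
time_s: 8.07
ee_pos: [0.5843, -0.0438, 0.0778]
tool_rot: [-2.382, -2.048, -0.007]
wrist_force: [-1.9, 1.5, 0.7]
opening: 0.0228
```

```bash
python3 - <<'E'
from h import *
stat()
arc([269,277,285,293,298],z=.078)
E
```

```text
t 8.07 p [ 0.5843 -0.0438  0.0778] yaw 81.35271829735667 tilt [ 0.0031  0.0029 -1.    ] F [-1.8611  1.4708  0.6918] op 0.022803105174349896 q [-0.2786  0.5656  1.395   0.0039  1.1788 -0.1291]
0.006, 0.045, -0.001, 0.002, -0.002, -0.085 , -0.4 , 
0.016, 0.094, -0.000, 0.002, -0.002, -0.174 , -0.4 , 
0.033, 0.142, -0.000, 0.002, -0.002, -0.263 , -0.4 , 
0.056, 0.187, -0.000, 0.002, -0.002, -0.352 , -0.4 , 
0.074, 0.213, 0.000, 0.002, -0.002, -0.407 , -0.4 ,
```

play_rows(rows=[0.006,0.045,0,0,0,-0.085,-0.48,0.016,0.094,0,0,0,-0.174,-0.48,0.033,0.142,0,0,0,-0.263,-0.48,0.056,0.187,0,0,0,-0.352,-0.48,0.074,0.213,0,0,0,-0.407,-0.48])

```text
time_s: 8.7
ee_pos: [0.651, -0.0312, 0.0778]
tool_rot: [1.616, 2.693, 0.006]
wrist_force: [-0.6, -1.4, -0.1]
opening: 0.0227
```

```bash
python3 - <<'E'
from h import *
stat()
arc([300,302,304],z=.078)
im=manip.get_image("side");crop(im,230,150,430,300,4,"pics/s12.png")
im=manip.get_image("top");crop(im,230,150,390,270,4,"pics/t12.png")
E
```

```text
t 8.7 p [ 0.651  -0.0312  0.0778] yaw 118.05140037898187 tilt [ 0.0027  0.0026 -1.    ] F [-0.6095 -1.4149 -0.0519] op 0.022655294551002188 q [-0.2306  0.6673  1.187   0.0033  1.2853 -0.7211]
-0.000, 0.012, -0.001, 0.002, -0.001, -0.022 , -0.4 , 
0.001, 0.025, -0.001, 0.002, -0.001, -0.044 , -0.4 , 
0.002, 0.037, -0.000, 0.002, -0.001, -0.066 , -0.4 ,
```

View pics/s12.png

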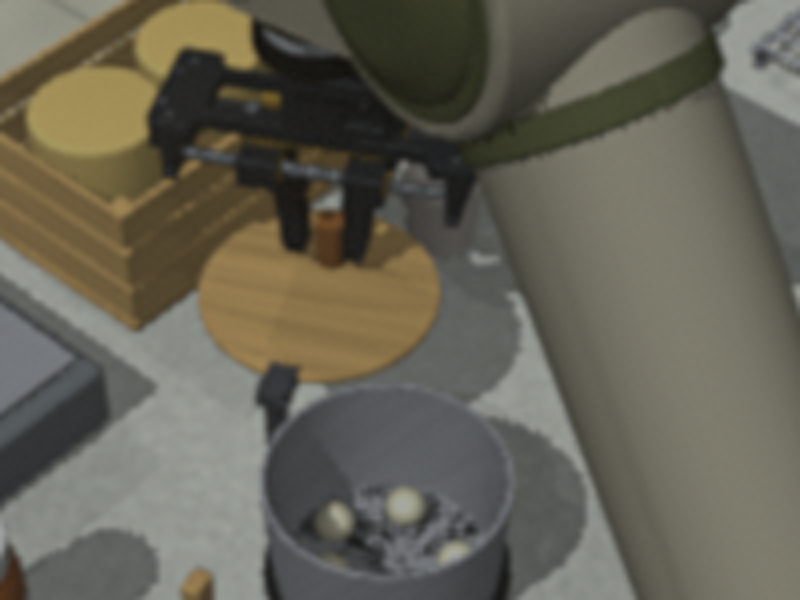

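View pics/t12.png

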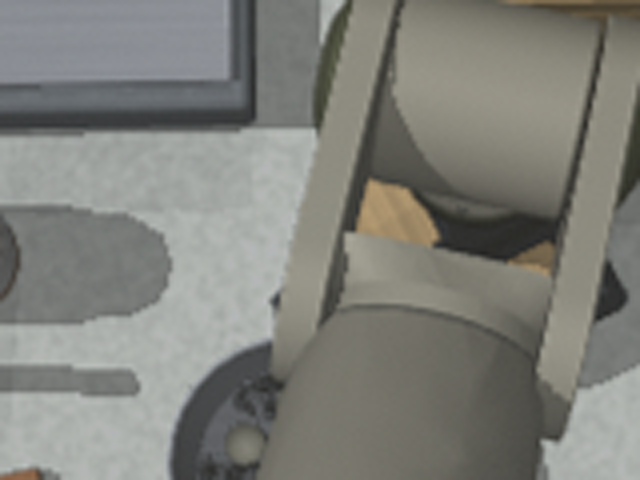

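play_rows(rows=[0,0.012,0,0,0,-0.022,-0.48,0.001,0.025,0,0,0,-0.044,-0.48,0.002,0.037,0,0,0,-0.066,-0.48,0.002,0.045,0,0,0,-0.08,-0.48])

```text
time_s: 9.3
ee_pos: [0.6628, -0.0238, 0.0778]
tool_rot: [1.445, 2.788, 0.007]
wrist_force: [-2.4, 0.9, 1.0]
opening: 0.0229
```

play_rows(rows=[0,0.006,0,0,0,-0.01,-0.48,0,0.012,0,0,0,-0.02,-0.48])

```text
time_s: 9.55
ee_pos: [0.6627, -0.0234, 0.0776]
tool_rot: [-1.398, -2.808, 0.003]
wrist_force: [-19.6, -11.8, 6.8]
opening: 0.0235
```

play_rows(rows=[0,0.006,0,0,0,-0.01,-0.48,0,0.012,0,0,0,-0.02,-0.48])

```text
time_s: 9.8
ee_pos: [0.6622, -0.0232, 0.0774]
tool_rot: [-1.351, -2.823, 0.014]
wrist_force: [-22.2, -13.4, 7.9]
opening: 0.0232
```

```bash
python3 - <<'E'
from h import *
stat()
E
```

```text
t 9.8 p [ 0.6622 -0.0232  0.0774] yaw 128.84707836742726 tilt [-0.0145 -0.0028 -0.9999] F [-22.2033 -13.356    7.8712] op 0.02322723781613634 q [-0.2108  0.6928  1.135  -0.0059  1.3274 -0.8874]
```

play_rows(rows=[0,-0.02,0,0,0,0.04,-0.3,0,-0.02,0,0,0,0.04,-0.3])

```text
time_s: 10.05
ee_pos: [0.6576, -0.0271, 0.0777]
tool_rot: [-1.439, -2.78, 0.014]
wrist_force: [0.1, -0.3, -0.4]
opening: 0.0308
```

```bash
python3 - <<'E'
from h import *
stat()
st=now();p=st["ee_pos"]
rows([(p[0],p[1],.2,125),(.60,.10,.27,118),(.53,.2,.27,110),(.468,.243,.27,102)],-.3)
E
```

```text
t 10.05 p [ 0.6576 -0.0271  0.0777] yaw 125.26051525821849 tilt [-0.0141 -0.0027 -0.9999] F [ 0.1307 -0.31   -0.3697] op 0.030833888141569264 q [-0.2183  0.6851  1.1504 -0.0058  1.3193 -0.8322]
0.002, -0.005, -0.408, -0.008, -0.004, 0.003 , -0.3 , 
0.460, 0.080, -0.639, -0.009, -0.003, 0.081 , -0.3 , 
0.867, 0.082, -0.637, -0.009, -0.003, 0.170 , -0.3 , 
1.104, -0.004, -0.634, -0.009, -0.002, 0.258 , -0.3 , !!
```

play_rows(rows=[0,0,-0.15,0,0,0,-0.3,0,0,-0.4,0,0,0,-0.3,0.25,0.05,-0.6,0,0,0.08,-0.2,0.5,0.08,-0.639,-0.008,-0.003,0.1,-0.2,0.85,0.08,-0.639,-0.008,-0.003,0.17,-0.1])

```text
time_s: 10.68
ee_pos: [0.5814, 0.1207, 0.2607]
tool_rot: [1.803, 2.569, 0.002]
wrist_force: [1.5, 1.3, -1.5]
opening: 0.0395
```

```bash
python3 - <<'E'
from h import *
stat()
im=manip.get_image("side");cv2.imwrite("pics/s13.png",im[:,:,::-1])
im=manip.get_image("top");cv2.imwrite("pics/t13.png",im[:,:,::-1]);crop(im,150,200,350,340,4,"pics/t13c.png")
E
```

```text
t 10.68 p [0.5814 0.1207 0.2607] yaw 109.88356343218817 tilt [ 0.0029 -0.0004 -1.    ] F [ 1.533   1.3393 -1.5078] op 0.03950890739807451 q [ 0.0056  0.4313  1.0749 -0.0004  1.6325 -0.3414]
```

View pics/t13c.png

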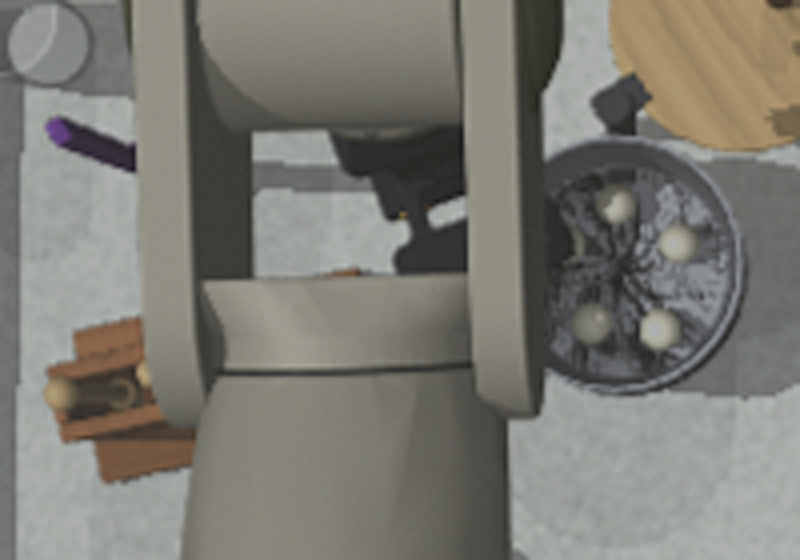

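View pics/s13.png

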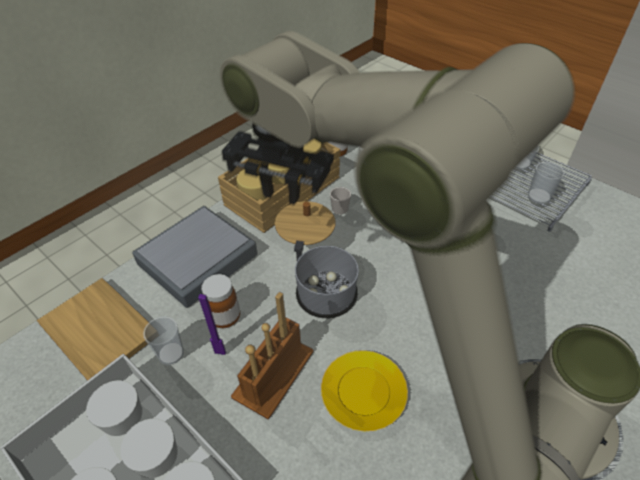

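```bash
python3 - <<'E'
from h import *
t=lambda x,y:(150+x/4,200+y/4)
print("rim right",onz("top",t(747,266),.085),"top",onz("top",t(640,138),.085),"bot",onz("top",t(640,395),.085))
for p in((616,205),(678,240),(590,324),(660,328),(572,240)): print(onz("top",t(*p),.020))
print("hinge",onz("top",t(613,98),.098))
rows([(.49,.23,.26,102),(.468,.244,.25,101.6)],-.1)
im=cv2.imread("pics/top0.png");cv2.imwrite("pics/sp.png",cv2.resize(im[265:310,165:235],None,fx=11,fy=11,interpolation=cv2.INTER_CUBIC))
im=cv2.imread("pics/side0.png");cv2.imwrite("pics/sp2.png",cv2.resize(im[285:355,255:335],None,fx=8,fy=8,interpolation=cv2.INTER_CUBIC))
E
```

```text
rim right [ 0.5131 -0.0062  0.085 ] top [0.5833 0.0509 0.085 ] bot [0.4445 0.0521 0.085 ]
[0.5527 0.0679 0.02  ]
[0.5322 0.0326 0.02  ]
[0.4849 0.0832 0.02  ]
[0.4822 0.0434 0.02  ]
[0.533  0.0932 0.02  ]
hinge [0.6036 0.0647 0.098 ]
0.435, -0.157, 0.004, 0.002, 0.000, 0.092 , -0.1 , 
0.505, -0.210, 0.037, 0.002, 0.000, 0.096 , -0.1 ,
```

View pics/sp.png

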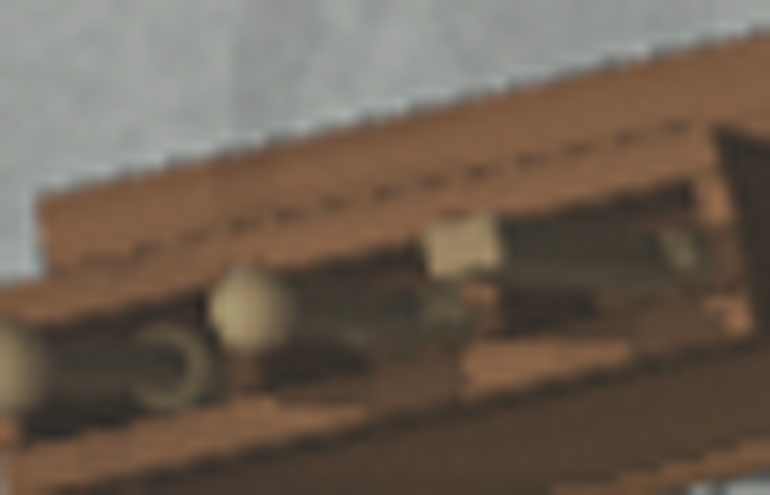

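View pics/sp2.png

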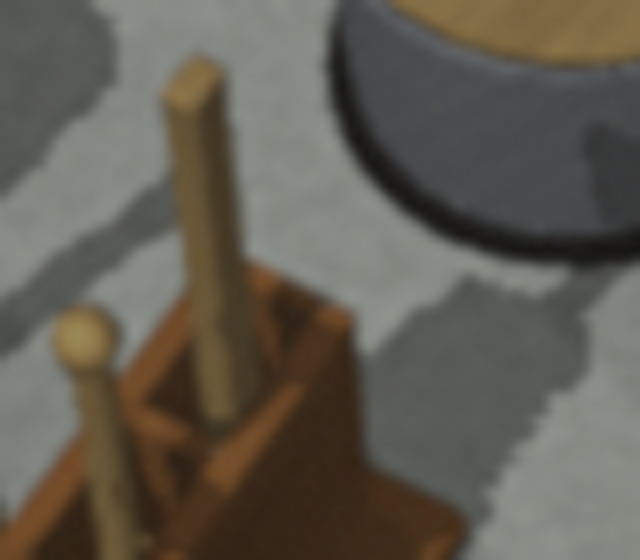

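play_rows(rows=[0.2,-0.08,0,0,0,0.05,-0.1,0.4,-0.15,0,0,0,0.092,-0.1,0.505,-0.21,0.037,0,0,0.096,-0.1,0.505,-0.21,0.037,0,0,0.096,-0.1,0.505,-0.21,0.037,0,0,0.096,-0.1])

```text
time_s: 11.4
ee_pos: [0.469, 0.2437, 0.2503]
tool_rot: [1.983, 2.433, 0.004]
wrist_force: [0.1, -0.2, -1.2]
opening: 0.0395
```

```bash
python3 - <<'E'
from h import *
stat();print(onz("top",(207.1,287.4),.212))
rows([(.468,.2435,.2,101.6),(.468,.2435,.15,101.6)],-.1)
P=now()["ee_pos"]
tipview("pics/s14.png",230,200,350,300,6,pts=[(.468,.2435,.212)])
E
```

```text
t 11.4 p [0.469  0.2437 0.2503] yaw 101.63519849100707 tilt [ 0.0034  0.0005 -1.    ] F [ 0.0903 -0.1839 -1.1924] op 0.03952703503354012 q [ 0.2553  0.3157  1.2844 -0.0004  1.5381  0.0522]
[0.4685 0.2439 0.212 ]
-0.000, -0.004, 0.168, 0.002, 0.000, 0.000 , -0.1 , 
0.000, -0.005, 0.334, 0.002, 0.000, 0.000 , -0.1 ,
```

View pics/s14.png

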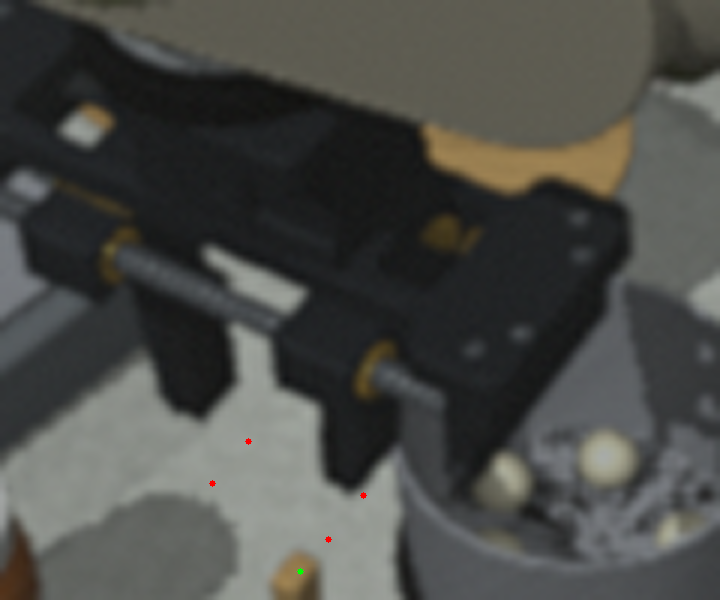

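play_rows(rows=[0,-0.003,0.1,0,0,0,-0.1,0,-0.003,0.2,0,0,0,-0.1,0,-0.003,0.334,0,0,0,-0.1,0,-0.003,0.334,0,0,0,-0.1])

```text
time_s: 11.95
ee_pos: [0.4685, 0.2421, 0.148]
tool_rot: [-1.987, -2.432, 0.003]
wrist_force: [0.2, 0.7, 0.3]
opening: 0.0391
```

```bash
python3 - <<'E'
from h import *
stat()
tipview("pics/s15.png",230,240,350,340,6,pts=[(.468,.2435,.212)])
E
```

```text
t 11.95 p [0.4685 0.2421 0.148 ] yaw 101.49954817712178 tilt [-0.0017 -0.0009 -1.    ] F [0.1821 0.7193 0.2882] op 0.03911783129798863 q [ 0.2525  0.3987  1.4649 -0.0005  1.2798  0.0519]
```

View pics/s15.png

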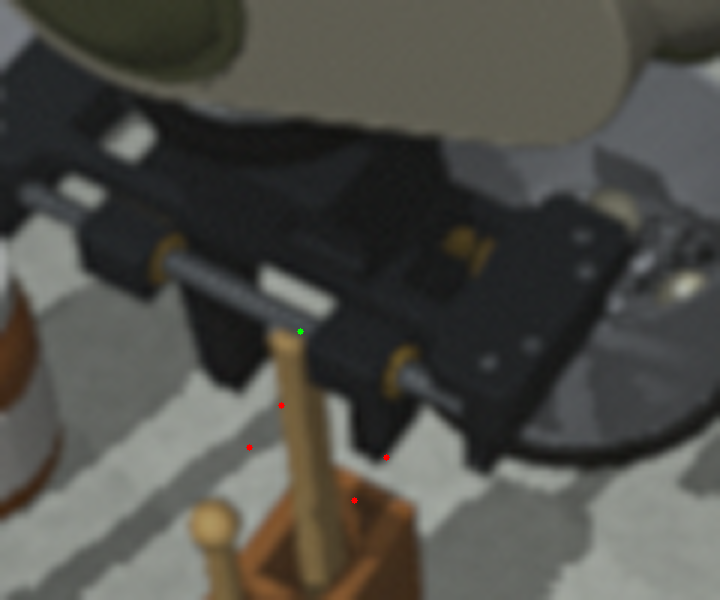

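play_rows(rows=[0,0,0,0,0,0,-1,0,0,0,0,0,0,-1,0,0,0,0,0,0,-1,0,0,0,0,0,0,-1])

```text
time_s: 12.5
ee_pos: [0.4698, 0.2427, 0.1506]
tool_rot: [1.986, 2.431, 0.004]
wrist_force: [0.1, 0.6, 3.8]
opening: 0.0096
```

```bash
python3 - <<'E'
from h import *
stat()
tipview("pics/s16.png",230,240,350,340,6,pts=[(.468,.2435,.212)])
E
```

```text
t 12.5 p [0.4698 0.2427 0.1506] yaw 101.51845052240532 tilt [ 0.0034  0.0004 -1.    ] F [0.0598 0.5935 3.8363] op 0.009631178106460853 q [ 0.253   0.396   1.461  -0.0004  1.2812  0.0521]
```

View pics/s16.png

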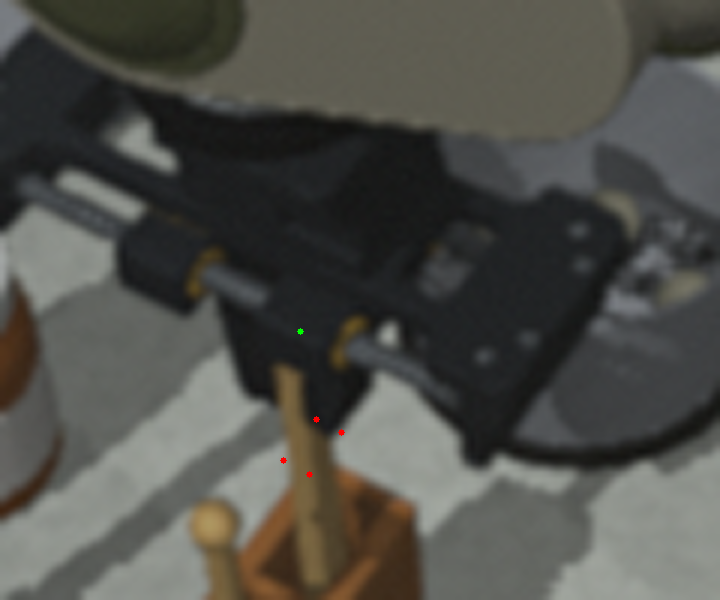

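play_rows(rows=[0,0,-0.05,0,0,0,-1,0,0,-0.15,0,0,0,-1,0,0,-0.27,0,0,0,-1,0,0,-0.4,0,0,0,-1,0,0,-0.4,0,0,0,-1])

```text
time_s: 13.18
ee_pos: [0.4701, 0.2429, 0.273]
tool_rot: [1.984, 2.429, 0.011]
wrist_force: [-0.1, -1.1, -1.1]
opening: 0.0097
```

```bash
python3 - <<'E'
from h import *
stat()
P=now()["ee_pos"]
tipview("pics/s17.png",200,190,360,330,5,pts=[P+[0,0,-.139]])
E
```

```text
t 13.18 p [0.4701 0.2429 0.273 ] yaw 101.52648002563052 tilt [ 0.0085  0.0018 -1.    ] F [-0.0874 -1.0718 -1.0503] op 0.009680199453614055 q [ 0.2532  0.3023  1.2392 -0.0004  1.5915  0.0521]
```

View pics/s17.png

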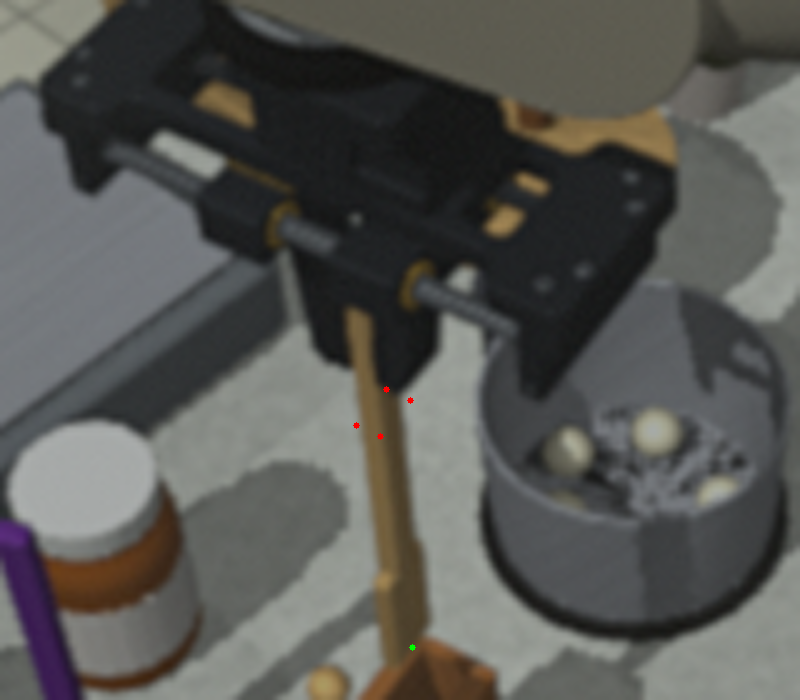

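```bash
python3 - <<'E'
from h import *
rows([(.481,.198,.273,101.5),(.515,.0633,.273,101.5)],-1)
E
```

```text
-0.154, 0.008, -0.007, 0.003, 0.000, 0.000 , -1 , 
-0.616, 0.029, -0.006, 0.003, 0.000, 0.000 , -1 ,
```

play_rows(rows=[-0.1,0.008,0,0,0,0,-1,-0.25,0.012,0,0.003,0,0,-1,-0.42,0.02,0,0.003,0,0,-1,-0.56,0.027,0,0.003,0,0,-1,-0.616,0.029,0,0.003,0,0,-1])

```text
time_s: 13.85
ee_pos: [0.5147, 0.0617, 0.2694]
tool_rot: [-1.988, -2.429, 0.003]
wrist_force: [0.3, -0.1, -0.5]
opening: 0.01
```

play_rows(rows=[0,0,0,0,0,0,-1,0,0,0,0,0,0,-1])

```text
time_s: 14.1
ee_pos: [0.5143, 0.0627, 0.2689]
tool_rot: [-1.987, -2.429, 0.003]
wrist_force: [0.6, 0.7, -1.5]
opening: 0.0097
```

```bash
python3 - <<'E'
from h import *
stat()
P=now()["ee_pos"]
tipview("pics/s18.png",250,170,410,310,5,pts=[P+[0,0,-.139],(.515,.0633,.012)])
rows([(.515,.0633,.2,101.6),(.515,.0633,.15,101.6)],-1)
E
```

```text
t 14.1 p [0.5143 0.0627 0.2689] yaw 101.4522664819418 tilt [-0.004   0.0006 -1.    ] F [ 0.575   0.6552 -1.4913] op 0.00972455636473468 q [-0.1075  0.2902  1.2682  0.0001  1.5873 -0.3074]
0.001, 0.003, 0.230, -0.002, -0.001, -0.001 , -1 , 
0.001, 0.004, 0.397, -0.002, -0.001, -0.001 , -1 ,
```

View pics/s18.png

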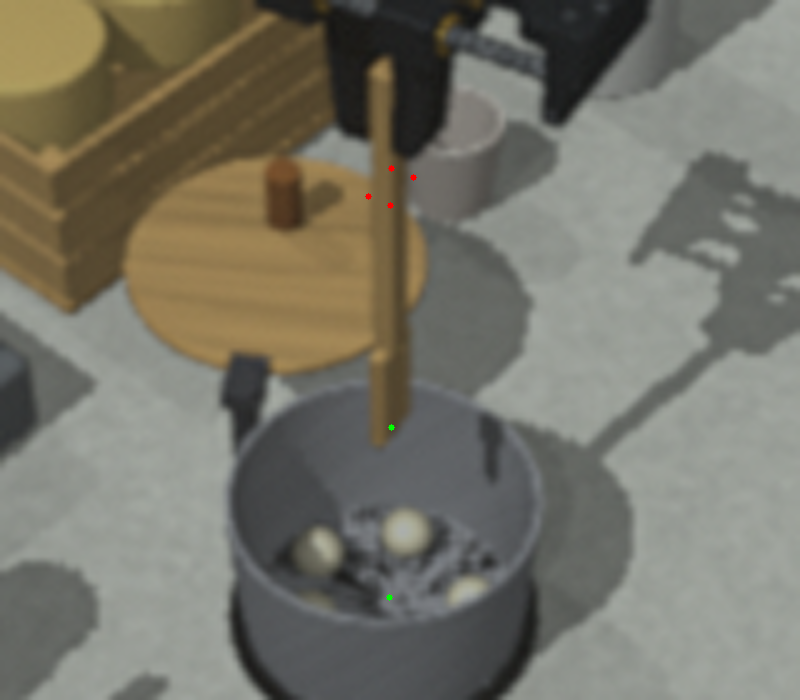

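play_rows(rows=[0,0.003,0.12,0,0,0,-1,0,0.003,0.25,0,0,0,-1,0,0.003,0.34,0,0,0,-1,0,0.003,0.385,0,0,0,-1,0,0.003,0.392,0,0,0,-1])

```text
time_s: 14.78
ee_pos: [0.5147, 0.0636, 0.1515]
tool_rot: [-1.985, -2.431, 0.003]
wrist_force: [0.6, -0.0, -0.7]
opening: 0.0097
```

```bash
cat >> h.py <<'E'
CB=np.array([.515,.0633])
def stir(a0,n=5,step=-18,z=.150,r=.031):
    """positions at angles a0+step.. degrees from hinge direction"""
    T=[]
    for k in range(1,n+1):
        a=np.radians(a0+step*k+1.2);T.append((CB[0]+r*np.cos(a),CB[1]+r*np.sin(a),z,101.5))
    rows(T,-1)
def ang():
    p=now()["ee_pos"][:2]-CB;print("r",np.linalg.norm(p),"ang",np.degrees(np.arctan2(p[1],p[0]))-1.2)
E
python3 - <<'E'
from h import *
stat();ang()
a=np.radians(103);u=np.array([np.cos(a),np.sin(a)])
rows([(*(CB+u*r),.15,101.5) for r in(.01,.02,.031)],-1)
E
```

```text
t 14.78 p [0.5147 0.0636 0.1515] yaw 101.52523411571894 tilt [-0.004   0.0005 -1.    ] F [ 0.6437 -0.0191 -0.6594] op 0.00965167260760694 q [-0.1056  0.3818  1.4818  0.0001  1.2819 -0.3068]
r 0.00040640787166185626 ang 129.07257593123194
0.032, -0.000, 0.005, -0.002, -0.001, 0.000 , -1 , 
0.065, -0.001, 0.005, -0.002, -0.001, 0.000 , -1 , 
0.102, -0.002, 0.005, -0.002, -0.001, 0.000 , -1 ,
```

play_rows(rows=[0.032,0,0.004,0,0,0,-1,0.065,0,0.004,0,0,0,-1,0.102,-0.002,0.004,0,0,0,-1])

```text
time_s: 15.15
ee_pos: [0.508, 0.0944, 0.1508]
tool_rot: [-1.985, -2.432, 0.002]
wrist_force: [0.1, 0.0, -1.1]
opening: 0.0098
```

```bash
python3 - <<'E'
from h import *
stat();ang()
stir(102)
E
```

```text
t 15.15 p [0.508  0.0944 0.1508] yaw 101.5406719448093 tilt [-0.0029  0.0006 -1.    ] F [ 0.0572  0.0254 -1.1132] op 0.009786285870793747 q [-0.0459  0.3788  1.4888  0.0005  1.2768 -0.2475]
r 0.03185747526901788 ang 101.41562323544392
-0.007, 0.031, 0.003, -0.002, -0.001, 0.000 , -1 , 
-0.021, 0.060, 0.003, -0.002, -0.001, 0.000 , -1 , 
-0.043, 0.084, 0.003, -0.002, -0.001, 0.000 , -1 , 
-0.071, 0.099, 0.002, -0.002, -0.001, 0.000 , -1 , 
-0.103, 0.105, 0.002, -0.002, -0.001, 0.000 , -1 ,
```

play_rows(rows=[-0.007,0.031,0.002,0,0,0,-1,-0.021,0.06,0.002,0,0,0,-1,-0.043,0.084,0.002,0,0,0,-1,-0.071,0.099,0.002,0,0,0,-1,-0.103,0.105,0.002,0,0,0,-1])

```text
time_s: 15.78
ee_pos: [0.5455, 0.0696, 0.15]
tool_rot: [-1.985, -2.431, 0.002]
wrist_force: [-0.2, 0.7, -0.9]
opening: 0.0097
```

```bash
python3 - <<'E'
from h import *
stat();ang()
stir(12)
im=manip.get_image("side");crop(im,270,190,390,310,5,"pics/s20.png")
E
```

```text
t 15.78 p [0.5455 0.0696 0.15  ] yaw 101.52582155710549 tilt [-0.0031  0.0005 -1.    ] F [-0.1622  0.6695 -0.9129] op 0.009730220023510478 q [-0.0886  0.434   1.3986  0.0003  1.3122 -0.2898]
r 0.03111361955160343 ang 10.476895678350012
-0.029, -0.005, -0.000, -0.002, -0.001, 0.000 , -1 , 
-0.059, -0.018, -0.000, -0.002, -0.001, 0.000 , -1 , 
-0.082, -0.041, -0.000, -0.002, -0.001, 0.000 , -1 , 
-0.098, -0.069, -0.000, -0.002, -0.001, 0.000 , -1 , 
-0.104, -0.101, 0.000, -0.002, -0.001, 0.000 , -1 ,
```

View pics/s20.png

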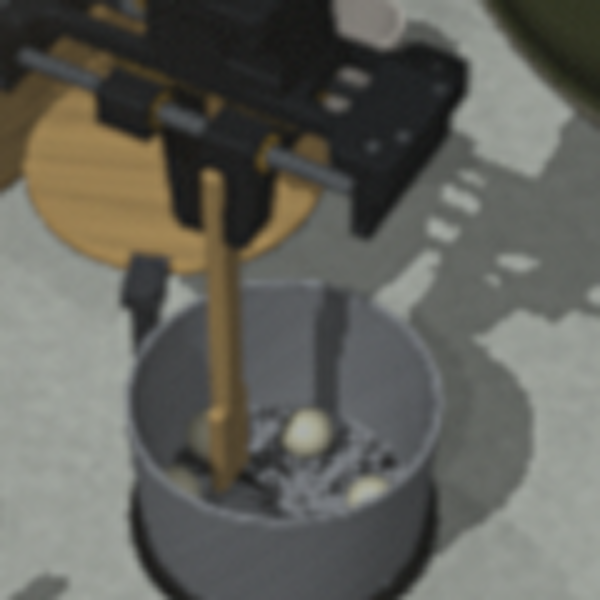

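play_rows(rows=[-0.029,-0.005,0,0,0,0,-1,-0.059,-0.018,0,0,0,0,-1,-0.082,-0.041,0,0,0,0,-1,-0.098,-0.069,0,0,0,0,-1,-0.104,-0.101,0,0,0,0,-1])

```text
time_s: 16.45
ee_pos: [0.5216, 0.0317, 0.1501]
tool_rot: [-1.987, -2.431, 0.003]
wrist_force: [0.5, 0.0, -0.2]
opening: 0.01
```

```bash
python3 - <<'E'
from h import *
stat();ang()
stir(-78)
E
```

```text
t 16.45 p [0.5216 0.0317 0.1501] yaw 101.46920000507687 tilt [-0.0029  0.0001 -1.    ] F [ 0.4727  0.0226 -0.2428] op 0.00999579044212691 q [-0.1659  0.3892  1.4742 -0.0004  1.2811 -0.366 ]
r 0.03230330497008695 ang -79.40784743365157
0.008, -0.030, 0.000, -0.002, -0.000, -0.000 , -1 , 
0.022, -0.059, 0.000, -0.002, -0.000, -0.000 , -1 , 
0.044, -0.082, 0.000, -0.002, -0.000, -0.000 , -1 , 
0.073, -0.098, 0.001, -0.002, -0.000, -0.000 , -1 , 
0.105, -0.104, 0.001, -0.002, -0.000, -0.000 , -1 ,
```

play_rows(rows=[0.008,-0.03,0,0,0,0,-1,0.022,-0.059,0,0,0,0,-1,0.044,-0.082,0,0,0,0,-1,0.073,-0.098,0,0,0,0,-1,0.105,-0.104,0,0,0,0,-1])

```text
time_s: 17.08
ee_pos: [0.4841, 0.0568, 0.1501]
tool_rot: [-1.986, -2.43, 0.004]
wrist_force: [0.3, 1.0, 0.0]
opening: 0.0097
```

```bash
python3 - <<'E'
from h import *
stat();ang()
stir(-168)
im=manip.get_image("side");crop(im,270,190,390,310,5,"pics/s21.png")
E
```

```text
t 17.07 p [0.4841 0.0568 0.1501] yaw 101.48000752877307 tilt [-0.0037 -0.0004 -1.    ] F [0.2723 0.9611 0.0175] op 0.009747782337801875 q [-0.1261  0.3323  1.5666 -0.001   1.2463 -0.3262]
r 0.03158563247992905 ang -169.34712759756047
0.030, 0.006, 0.000, -0.002, -0.000, -0.000 , -1 , 
0.059, 0.020, 0.000, -0.002, -0.000, -0.000 , -1 , 
0.082, 0.042, 0.000, -0.002, -0.000, -0.000 , -1 , 
0.098, 0.070, 0.000, -0.002, -0.000, -0.000 , -1 , 
0.104, 0.102, -0.000, -0.002, -0.000, -0.000 , -1 ,
```

View pics/s21.png

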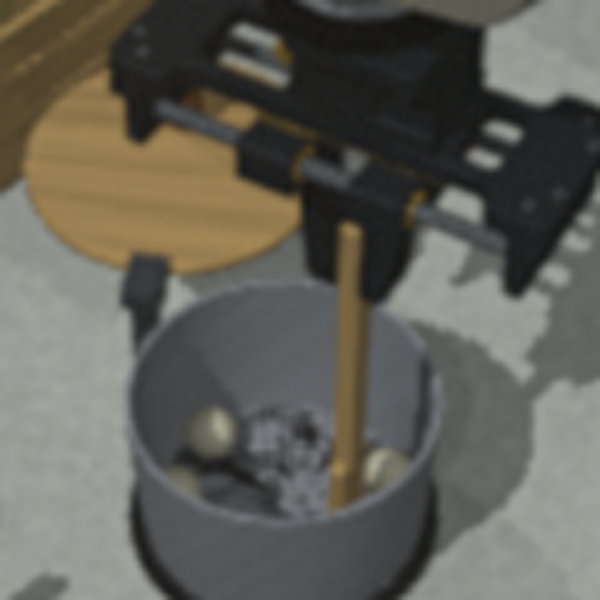

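play_rows(rows=[0.03,0.006,0,0,0,0,-1,0.059,0.02,0,0,0,0,-1,0.082,0.042,0,0,0,0,-1,0.098,0.07,0,0,0,0,-1,0.104,0.102,0,0,0,0,-1])

```text
time_s: 17.75
ee_pos: [0.5084, 0.0947, 0.15]
tool_rot: [-1.985, -2.431, 0.004]
wrist_force: [1.1, -1.3, 0.2]
opening: 0.0093
```

```bash
python3 - <<'E'
from h import *
stat();ang()
stir(102)
E
```

```text
t 17.75 p [0.5084 0.0947 0.15  ] yaw 101.52965859458688 tilt [-0.0034 -0.0002 -1.    ] F [ 1.0916 -1.3387  0.1882] op 0.009324570507088717 q [-0.0449  0.3806  1.4885 -0.0004  1.2759 -0.246 ]
r 0.03205442377027152 ang 100.74779476446479
-0.008, 0.030, 0.000, -0.002, -0.000, 0.000 , -1 , 
-0.022, 0.059, -0.000, -0.002, -0.000, 0.000 , -1 , 
-0.044, 0.083, -0.000, -0.002, -0.000, 0.000 , -1 , 
-0.072, 0.098, -0.000, -0.002, -0.000, 0.000 , -1 , 
-0.104, 0.104, -0.000, -0.002, -0.000, 0.000 , -1 ,
```

play_rows(rows=[-0.008,0.03,0,0,0,0,-1,-0.022,0.059,0,0,0,0,-1,-0.044,0.083,0,0,0,0,-1,-0.072,0.098,0,0,0,0,-1,-0.104,0.104,0,0,0,0,-1])

```text
time_s: 18.38
ee_pos: [0.5454, 0.0696, 0.1498]
tool_rot: [-1.986, -2.431, 0.004]
wrist_force: [-0.3, -0.1, 0.2]
opening: 0.0096
```

```bash
python3 - <<'E'
from h import *
stat();ang()
stir(12)
im=manip.get_image("side");crop(im,270,190,390,310,5,"pics/s22.png")
im=manip.get_image("top");crop(im,250,200,370,300,6,"pics/t22.png")
E
```

```text
t 18.38 p [0.5454 0.0696 0.1498] yaw 101.52081114267904 tilt [-0.0036 -0.0002 -1.    ] F [-0.2632 -0.118   0.1795] op 0.009553243486983226 q [-0.0881  0.4344  1.3983 -0.0006  1.3125 -0.2891]
r 0.031095886767037752 ang 10.510846755889713
-0.029, -0.004, -0.001, -0.002, -0.000, 0.000 , -1 , 
-0.059, -0.018, -0.000, -0.002, -0.000, 0.000 , -1 , 
-0.082, -0.040, -0.000, -0.002, -0.000, 0.000 , -1 , 
-0.098, -0.069, -0.000, -0.002, -0.000, 0.000 , -1 , 
-0.104, -0.101, -0.000, -0.002, -0.000, 0.000 , -1 ,
```

View pics/s22.png

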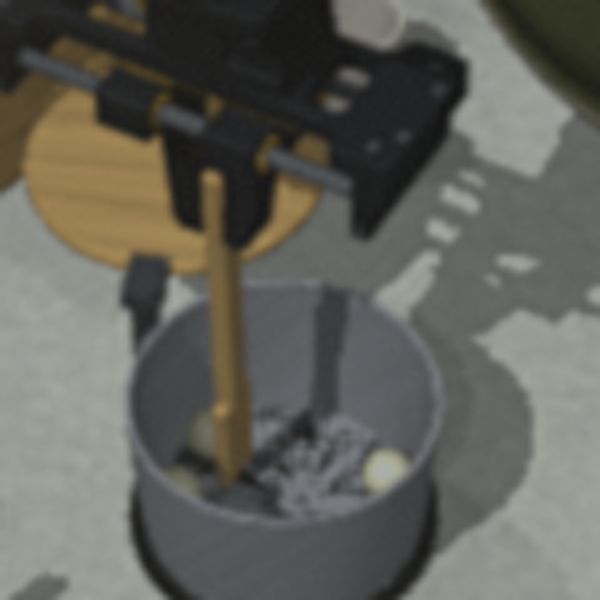

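```bash
cat >> h.py <<'E'
def stirb(a0,n=5,step=-10,z=.1495,r=.031,off=191.5,ymin=-74):
    T=[]
    for k in range(1,n+1):
        th=a0+step*k;a=np.radians(th+1.2);T.append((CB[0]+r*np.cos(a),CB[1]+r*np.sin(a),z,max(ymin,th+off)))
    rows(T,-1)
E
python3 - <<'E'
from h import *
p=now()["ee_pos"]
rows([(*p,101.5+10*k) for k in range(1,6)],-1)
E
```

```text
0.000, 0.000, 0.000, -0.002, -0.000, -0.112 , -1 , 
0.000, 0.000, 0.000, -0.002, -0.001, -0.223 , -1 , 
0.000, 0.000, 0.000, -0.002, -0.001, -0.334 , -1 , 
0.000, 0.000, 0.000, -0.002, -0.001, -0.445 , -1 , 
0.000, 0.000, 0.000, -0.002, -0.001, -0.556 , -1 ,
```

play_rows(rows=[0,0,0,0,0,-0.112,-1,0,0,0,0,0,-0.223,-1,0,0,0,0,0,-0.334,-1,0,0,0,0,0,-0.445,-1,0,0,0,0,0,-0.556,-1])

```text
time_s: 19.1
ee_pos: [0.5443, 0.0692, 0.1497]
tool_rot: [-0.763, -3.041, 0.003]
wrist_force: [-2.0, -0.3, 0.1]
opening: 0.0096
```

play_rows(rows=[0,0,0,0,0,-0.112,-1,0,0,0,0,0,-0.223,-1,0,0,0,0,0,-0.334,-1,0,0,0,0,0,-0.445,-1,0,0,0,0,0,-0.556,-1])

```text
time_s: 19.73
ee_pos: [0.5434, 0.0692, 0.1495]
tool_rot: [0.603, -3.075, -0.002]
wrist_force: [-1.6, -0.2, 0.2]
opening: 0.0096
```

```bash
python3 - <<'E'
from h import *
stat();ang()
stirb(10.5)
im=manip.get_image("side");crop(im,270,190,390,310,5,"pics/s23.png")
E
```

```text
t 19.73 p [0.5434 0.0692 0.1495] yaw -157.80431187644118 tilt [-0.0082 -0.0004 -1.    ] F [-1.5678 -0.184   0.1952] op 0.009619331934129938 q [-0.0889  0.4333  1.4013 -0.0012  1.3151 -2.0468]
r 0.028968321258649513 ang 10.592976421671853
-0.002, -0.019, -0.000, 0.001, -0.005, 0.113 , -1 , 
0.006, -0.035, -0.000, 0.001, -0.005, 0.224 , -1 , 
0.016, -0.050, -0.000, 0.000, -0.005, 0.335 , -1 , 
0.029, -0.062, -0.000, -0.000, -0.005, 0.447 , -1 , 
0.044, -0.072, 0.000, -0.001, -0.005, 0.558 , -1 ,
```

View pics/s23.png

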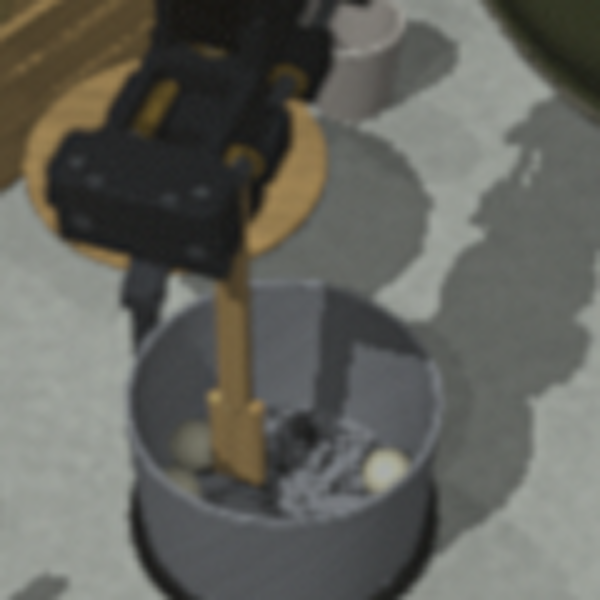

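play_rows(rows=[-0.002,-0.019,0,0,0,0.113,-1,0.006,-0.035,0,0,0,0.224,-1,0.016,-0.05,0,0,0,0.335,-1,0.029,-0.062,0,0,0,0.447,-1,0.044,-0.072,0,0,0,0.558,-1])

```text
time_s: 20.4
ee_pos: [0.5394, 0.0441, 0.1496]
tool_rot: [-0.762, -3.04, 0.003]
wrist_force: [0.8, 0.5, -1.3]
opening: 0.0097
```

```bash
python3 - <<'E'
from h import *
stat();ang()
stirb(-39.5)
E
```

```text
t 20.4 p [0.5394 0.0441 0.1496] yaw 151.86284022453563 tilt [-0.0078 -0.0003 -1.    ] F [ 0.7676  0.4966 -1.3326] op 0.009681610540176638 q [-0.1366  0.4223  1.4198 -0.0014  1.3072 -1.216 ]
r 0.031062249937109328 ang -39.45149514029257
0.005, -0.017, 0.000, -0.003, -0.004, 0.110 , -1 , 
0.013, -0.034, 0.001, -0.003, -0.004, 0.221 , -1 , 
0.023, -0.048, 0.001, -0.004, -0.004, 0.332 , -1 , 
0.036, -0.061, 0.001, -0.004, -0.003, 0.443 , -1 , 
0.051, -0.071, 0.001, -0.004, -0.003, 0.554 , -1 ,
```

play_rows(rows=[0.005,-0.017,0,0,0,0.11,-1,0.013,-0.034,0,0,0,0.221,-1,0.023,-0.048,0,0,0,0.332,-1,0.036,-0.061,0,0,0,0.443,-1,0.051,-0.071,0,0,0,0.554,-1])

```text
time_s: 21.02
ee_pos: [0.5157, 0.0324, 0.1499]
tool_rot: [-1.984, -2.428, 0.008]
wrist_force: [0.3, -0.5, 0.4]
opening: 0.0092
```

```bash
python3 - <<'E'
from h import *
stat();ang()
stirb(-89.5)
E
```

```text
t 21.02 p [0.5157 0.0324 0.1499] yaw 101.49682652585321 tilt [-0.0074 -0.0002 -1.    ] F [ 0.273  -0.5354  0.4245] op 0.009182566181178206 q [-0.1658  0.3818  1.4869 -0.0015  1.2802 -0.366 ]
r 0.030876293245621585 ang -89.98647907246742
0.004, -0.017, 0.002, -0.005, -0.000, 0.106 , -1 , 
0.012, -0.033, 0.002, -0.005, 0.000, 0.217 , -1 , 
0.022, -0.048, 0.002, -0.005, 0.000, 0.328 , -1 , 
0.035, -0.061, 0.002, -0.005, 0.001, 0.439 , -1 , 
0.049, -0.071, 0.002, -0.005, 0.001, 0.550 , -1 ,
```

play_rows(rows=[0.004,-0.017,0.001,0,0,0.106,-1,0.012,-0.033,0.001,0,0,0.217,-1,0.022,-0.048,0.001,0,0,0.328,-1,0.035,-0.061,0.001,0,0,0.439,-1,0.049,-0.071,0.001,0,0,0.55,-1])

```text
time_s: 21.65
ee_pos: [0.4916, 0.0427, 0.15]
tool_rot: [-2.827, -1.363, 0.01]
wrist_force: [0.1, -0.1, -1.1]
opening: 0.0099
```

```bash
python3 - <<'E'
from h import *
stat();ang()
stirb(-139.5)
im=manip.get_image("side");crop(im,270,190,390,310,5,"pics/s24.png")
E
```

```text
t 21.65 p [0.4916 0.0427 0.15  ] yaw 51.493241968538435 tilt [-0.0069 -0.0001 -1.    ] F [ 0.0605 -0.0779 -1.0513] op 0.009946289629339303 q [-0.153   0.3438  1.5487 -0.0013  1.2559  0.5194]
r 0.031137541222876285 ang -139.83271074094014
0.005, -0.017, 0.002, -0.003, 0.003, 0.105 , -1 , 
0.013, -0.033, 0.002, -0.003, 0.003, 0.217 , -1 , 
0.023, -0.048, 0.002, -0.003, 0.004, 0.328 , -1 , 
0.035, -0.061, 0.002, -0.002, 0.004, 0.439 , -1 , 
0.050, -0.071, 0.002, -0.002, 0.004, 0.550 , -1 ,
```

View pics/s24.png

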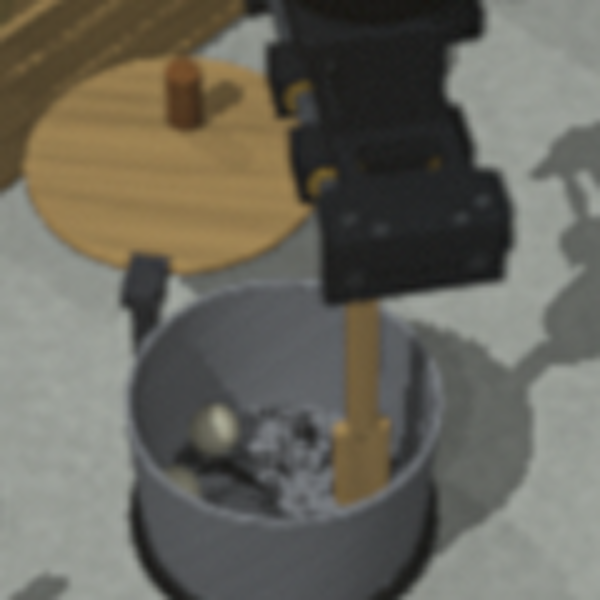

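Sweeping well. Continue.

play_rows(rows=[0.005,-0.017,0.001,0,0,0.105,-1,0.013,-0.033,0.001,0,0,0.217,-1,0.023,-0.048,0.001,0,0,0.328,-1,0.035,-0.061,0.001,0,0,0.439,-1,0.05,-0.071,0.001,0,0,0.55,-1])

```text
time_s: 22.32
ee_pos: [0.4841, 0.0682, 0.1499]
tool_rot: [3.141, 0.036, -0.011]
wrist_force: [0.4, -0.0, 0.4]
opening: 0.0098
```

```bash
python3 - <<'E'
from h import *
stat();ang()
stirb(-189.5)
E
```

```text
t 22.32 p [0.4841 0.0682 0.1499] yaw 1.3223267796540854 tilt [-0.0067 -0.0001 -1.    ] F [ 0.392  -0.0008  0.3757] op 0.009777295843437747 q [-0.1023  0.3362  1.5609 -0.0008  1.2511  1.4457]
r 0.03127173125994931 ang 169.78743227854162
0.005, -0.016, 0.001, 0.000, 0.004, 0.104 , -1 , 
0.013, -0.032, 0.001, 0.001, 0.004, 0.215 , -1 , 
0.023, -0.047, 0.001, 0.001, 0.004, 0.326 , -1 , 
0.036, -0.060, 0.001, 0.001, 0.004, 0.437 , -1 , 
0.050, -0.070, 0.001, 0.002, 0.004, 0.548 , -1 ,
```

play_rows(rows=[0.005,-0.016,0.001,0,0,0.104,-1,0.013,-0.032,0.001,0,0,0.215,-1,0.023,-0.047,0.001,0,0,0.326,-1,0.036,-0.06,0.001,0,0,0.437,-1,0.05,-0.07,0.001,0,0,0.548,-1])

```text
time_s: 22.95
ee_pos: [0.4988, 0.0896, 0.1496]
tool_rot: [2.864, -1.284, -0.009]
wrist_force: [-0.9, -1.0, -0.4]
opening: 0.0096
```

```bash
python3 - <<'E'
from h import *
stat();ang()
stirb(-239.5)
im=manip.get_image("side");crop(im,270,190,390,310,5,"pics/s25.png")
E
```

```text
t 22.95 p [0.4988 0.0896 0.1496] yaw -48.29494192465241 tilt [-0.0064 -0.0002 -1.    ] F [-0.889  -1.0376 -0.3894] op 0.009587413302407335 q [-0.056   0.3656  1.5146 -0.0006  1.2677  2.3578]
r 0.03085011495020645 ang 120.44009696426991
0.004, -0.017, 0.000, 0.003, 0.002, 0.108 , -1 , 
0.012, -0.034, 0.000, 0.004, 0.002, 0.219 , -1 , 
0.022, -0.048, 0.000, 0.004, 0.002, 0.286 , -1 , 
0.035, -0.061, -0.000, 0.004, 0.002, 0.286 , -1 , 
0.050, -0.072, -0.000, 0.004, 0.002, 0.286 , -1 ,
```

View pics/s25.png

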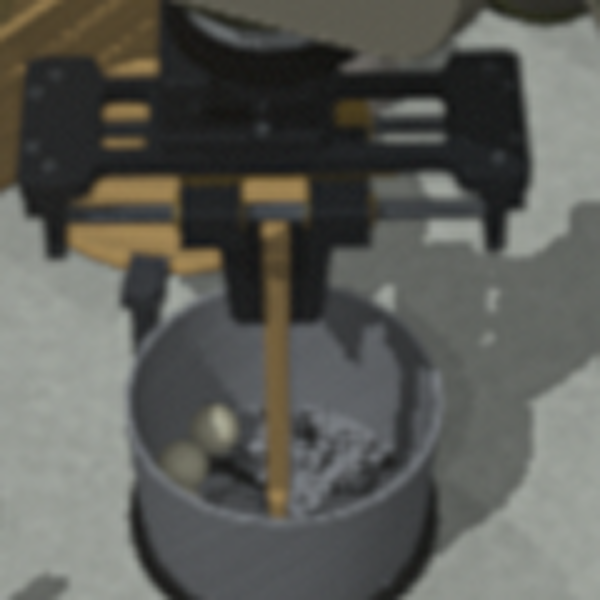

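play_rows(rows=[0.004,-0.017,0,0,0,0.108,-1,0.012,-0.034,0,0,0,0.22,-1,0.022,-0.048,0,0,0,0.24,-1,0.035,-0.061,0,0,0,0.24,-1,0.05,-0.072,0,0,0,0.24,-1])

```text
time_s: 23.62
ee_pos: [0.5258, 0.0927, 0.1495]
tool_rot: [2.569, -1.803, -0.007]
wrist_force: [0.7, -1.5, -0.5]
opening: 0.0097
```

```bash
python3 - <<'E'
from h import *
stat();ang()
T=[]
for k in range(1,6):
    th=70.5-16*k;a=np.radians(th+1.2);T.append((CB[0]+.031*np.cos(a),CB[1]+.031*np.sin(a),.1495,-70))
rows(T,-1)
im=manip.get_image("side");crop(im,270,190,390,310,5,"pics/s26.png")
E
```

```text
t 23.62 p [0.5258 0.0927 0.1495] yaw -70.14706646303975 tilt [-0.0056  0.0001 -1.    ] F [ 0.713  -1.5143 -0.4772] op 0.009720232048513862 q [-0.0474  0.4095  1.442  -0.0002  1.2958  2.7478]
r 0.031281621610448285 ang 68.58862234332823
0.019, -0.017, -0.000, 0.003, 0.001, -0.002 , -1 , 
0.045, -0.030, -0.000, 0.003, 0.001, -0.002 , -1 , 
0.073, -0.036, -0.000, 0.003, 0.001, -0.002 , -1 , 
0.102, -0.034, -0.000, 0.003, 0.001, -0.002 , -1 , 
0.129, -0.024, -0.000, 0.003, 0.001, -0.002 , -1 ,
```

View pics/s26.png

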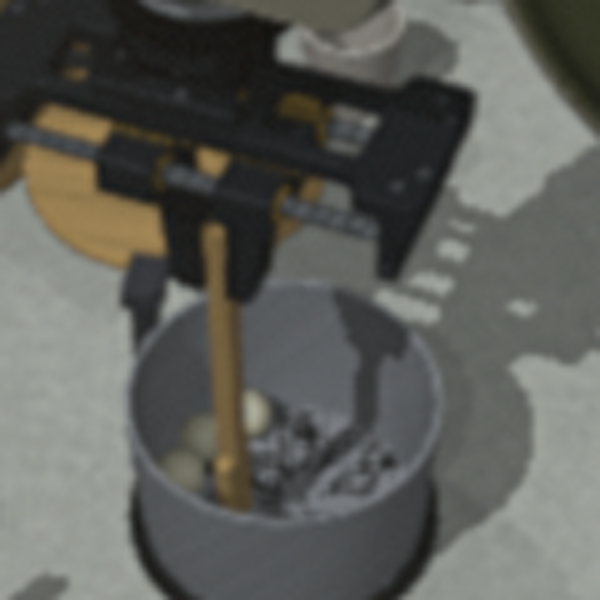

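play_rows(rows=[0.019,-0.017,0,0,0,0,-1,0.045,-0.03,0,0,0,0,-1,0.073,-0.036,0,0,0,0,-1,0.102,-0.034,0,0,0,0,-1,0.129,-0.024,0,0,0,0,-1])

```text
time_s: 24.3
ee_pos: [0.5462, 0.0581, 0.1492]
tool_rot: [2.568, -1.805, -0.008]
wrist_force: [-1.1, 1.6, 0.5]
opening: 0.0098
```

```bash
python3 - <<'E'
from h import *
stat();ang()
im=manip.get_image("side");crop(im,270,190,390,310,5,"pics/s27.png")
rows([(.53,.06,.15,-70),(.515,.0633,.15,-70),(.515,.0633,.2,-65),(.515,.0633,.25,-55),(.515,.0633,.3,-45)],-1)
for b in [(.5527,.0679),(.5322,.0326),(.4849,.0832),(.4822,.0434),(.533,.0932)]: print((proj("side",(*b,.02))-[270,190]+.5)*5)
E
```

```text
t 24.3 p [0.5462 0.0581 0.1492] yaw -70.20297055767502 tilt [-0.0058  0.0007 -1.    ] F [-1.0846  1.6426  0.5463] op 0.009801102818328087 q [-0.1097  0.4349  1.3994  0.0001  1.3131  2.6863]
r 0.03159695344899058 ang -10.740067797113959
-0.026, 0.047, -0.002, 0.004, 0.002, -0.003 , -1 , 
-0.054, 0.090, -0.002, 0.004, 0.002, -0.003 , -1 , 
-0.054, 0.091, -0.169, 0.004, 0.002, -0.058 , -1 , 
-0.054, 0.092, -0.335, 0.003, 0.002, -0.169 , -1 , 
-0.055, 0.093, -0.502, 0.003, 0.002, -0.280 , -1 , 
[222.2917 449.813 ]
[305.8945 428.138 ]
[310.8213 548.6648]
[372.9214 498.6281]
[216.5365 505.1002]
```

View pics/s27.png

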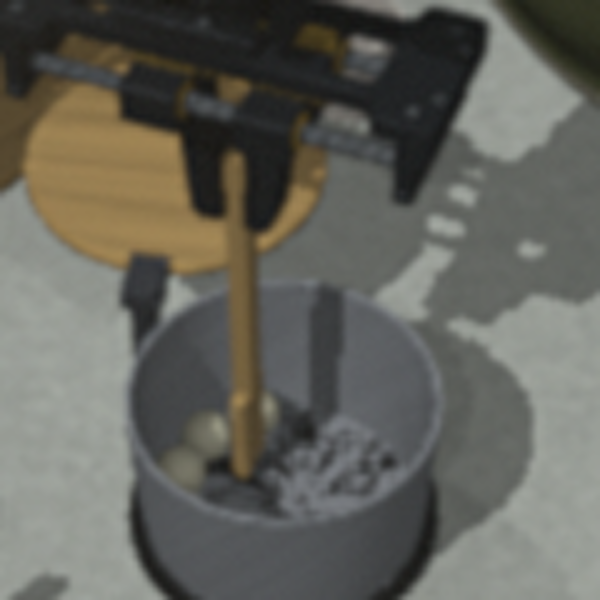

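play_rows(rows=[-0.026,0.047,0,0,0,0,-1,-0.054,0.09,0,0,0,0,-1,-0.054,0.09,-0.15,0,0,-0.05,-1,-0.054,0.09,-0.3,0,0,-0.16,-1,-0.054,0.09,-0.46,0,0,-0.27,-1])

```text
time_s: 24.98
ee_pos: [0.5155, 0.0633, 0.2889]
tool_rot: [2.894, -1.217, -0.01]
wrist_force: [1.3, 0.5, -1.3]
opening: 0.0095
```

```bash
python3 - <<'E'
from h import *
stat()
rows([(.515,.0533,.3,-35),(.50,-.0,.3,-25),(.49,-.05,.3,-15),(.47,-.1,.3,-5),(.455,-.15,.3,5)],-1)
E
```

```text
t 24.98 p [0.5155 0.0633 0.2889] yaw -45.619725237015665 tilt [-0.0065  0.0005 -1.    ] F [ 1.3257  0.4733 -1.2726] op 0.009518783940063304 q [-0.106   0.2846  1.2199 -0.0002  1.6436  2.261 ]
0.022, 0.024, -0.037, 0.002, 0.003, -0.118 , -1 , 
0.114, 0.184, -0.037, 0.002, 0.004, -0.229 , -1 , 
0.210, 0.325, -0.037, 0.002, 0.004, -0.340 , -1 , 
0.283, 0.489, -0.036, 0.001, 0.004, -0.451 , -1 , 
0.367, 0.641, -0.036, 0.001, 0.004, -0.562 , -1 ,
```

play_rows(rows=[0.022,0.024,-0.037,0,0,-0.118,-1,0.114,0.184,-0.037,0,0,-0.229,-1,0.21,0.325,-0.037,0,0,-0.34,-1,0.283,0.489,-0.037,0,0,-0.451,-1,0.367,0.641,-0.036,0,0,-0.5,-1])

```text
time_s: 25.6
ee_pos: [0.4542, -0.1513, 0.3002]
tool_rot: [-3.141, 0.01, 0.009]
wrist_force: [0.9, 0.6, -0.3]
opening: 0.0096
```

```bash
python3 - <<'E'
from h import *
stat()
im=manip.get_image("top");cv2.imwrite("pics/t28.png",im[:,:,::-1])
im=manip.get_image("side");cv2.imwrite("pics/s28.png",im[:,:,::-1])
for b in [(.5527,.0679),(.5322,.0326),(.4849,.0832),(.4822,.0434),(.533,.0932)]: print(proj("top",(*b,.02)))
E
```

```text
t 25.6 p [ 0.4542 -0.1513  0.3002] yaw -0.35739145090530866 tilt [-0.006   0.0002 -1.    ] F [ 0.8725  0.5754 -0.3239] op 0.009613243615081158 q [-0.5677  0.2037  1.2986 -0.0031  1.6444  1.0091]
[303.98   251.2639]
[319.4987 260.0131]
[297.4948 281.0195]
[314.9801 282.0048]
[292.9853 259.9933]
```

View pics/t28.png

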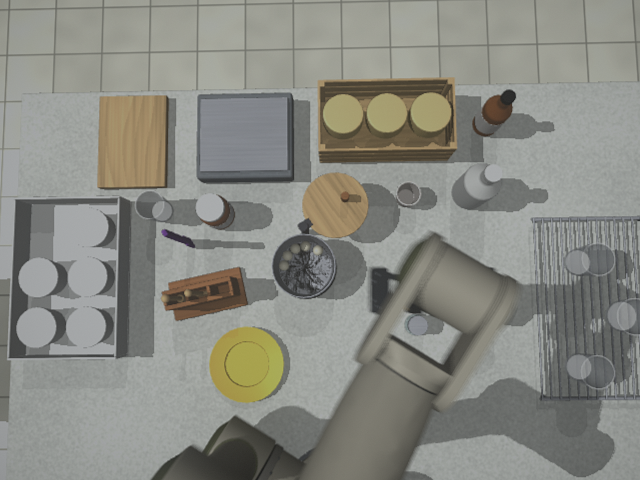

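View pics/s28.png

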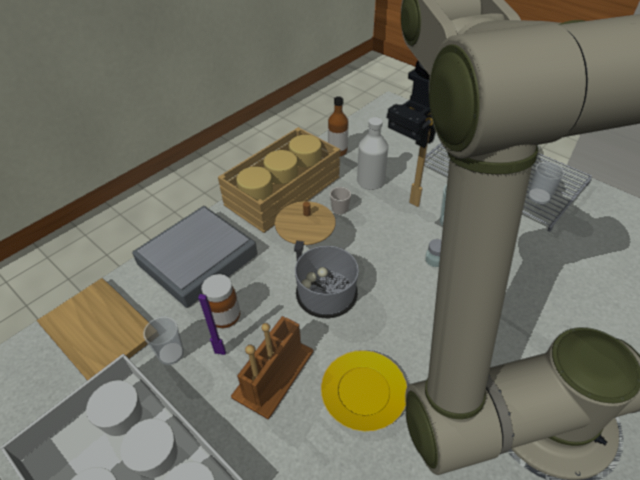

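```bash
python3 - <<'E'
from h import *
a=cv2.imread("pics/t28.png");b=cv2.imread("pics/t13.png")
c=lambda i:cv2.resize(i[228:305,265:345],None,fx=5,fy=5,interpolation=cv2.INTER_CUBIC)
cv2.imwrite("pics/t28c.png",np.hstack([c(b),c(a)]))
E
```

```text
(no output)
```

View pics/t28c.png

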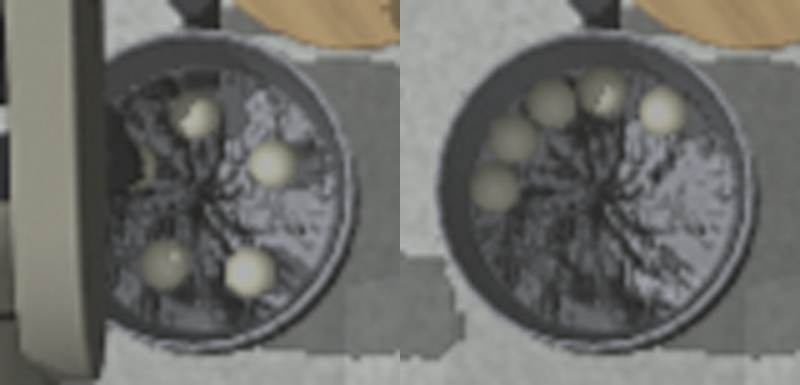

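```bash
python3 - <<'E'
from h import *
rows([(.445,-.2,.3,0),(.4235,-.327,.3,0)],-1)
E
```

```text
-0.027, 0.153, -0.000, 0.000, 0.005, -0.009 , -1 , 
-0.092, 0.578, 0.000, 0.000, 0.005, -0.009 , -1 ,
```

play_rows(rows=[-0.027,0.15,0,0,0.004,0,-1,-0.06,0.32,0,0,0.004,0,-1,-0.08,0.48,0,0,0.004,0,-1,-0.092,0.578,0,0,0.004,0,-1,-0.092,0.578,0,0,0.004,0,-1])

```text
time_s: 26.32
ee_pos: [0.4232, -0.3282, 0.2995]
tool_rot: [-3.141, 0.026, 0.002]
wrist_force: [0.3, 0.1, -0.3]
opening: 0.0096
```

```bash
python3 - <<'E'
from h import *
stat()
P=now()["ee_pos"]
J=(.4235,-.327)
ring=[(J[0]+.042*np.cos(a),J[1]+.042*np.sin(a),.105) for a in np.linspace(0,6.28,13)]
tipview("pics/s29.png",380,60,540,260,3.5,pts=[P+[0,0,-.139]]+ring)
tipview("pics/t29.png",420,230,560,350,5,"top",pts=ring)
rows([(J[0],J[1],.23,0),(J[0],J[1],.17,0)],-1)
E
```

```text
t 26.32 p [ 0.4232 -0.3282  0.2995] yaw -0.9622536551632674 tilt [-0.0014  0.0002 -1.    ] F [ 0.2608  0.1087 -0.2919] op 0.009594183686487496 q [-0.8803  0.3086  1.156  -0.001   1.6781  0.7072]
-0.000, 0.002, 0.234, 0.000, 0.000, -0.009 , -1 , 
-0.000, 0.002, 0.434, 0.000, 0.000, -0.009 , -1 ,
```

View pics/s29.png

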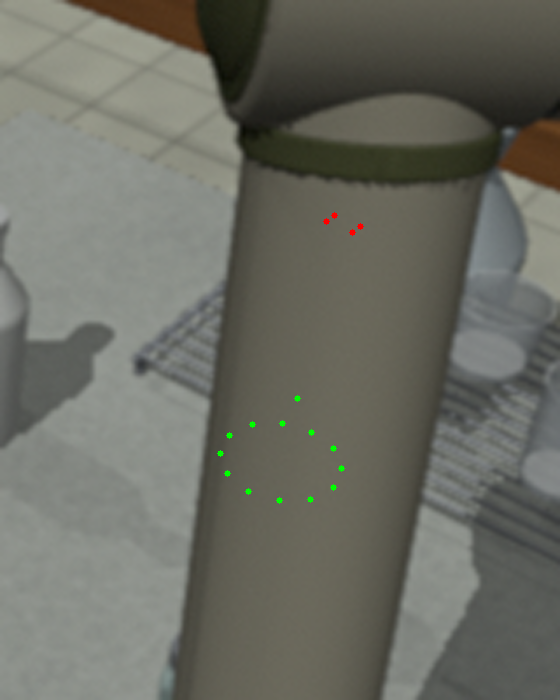

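View pics/t29.png

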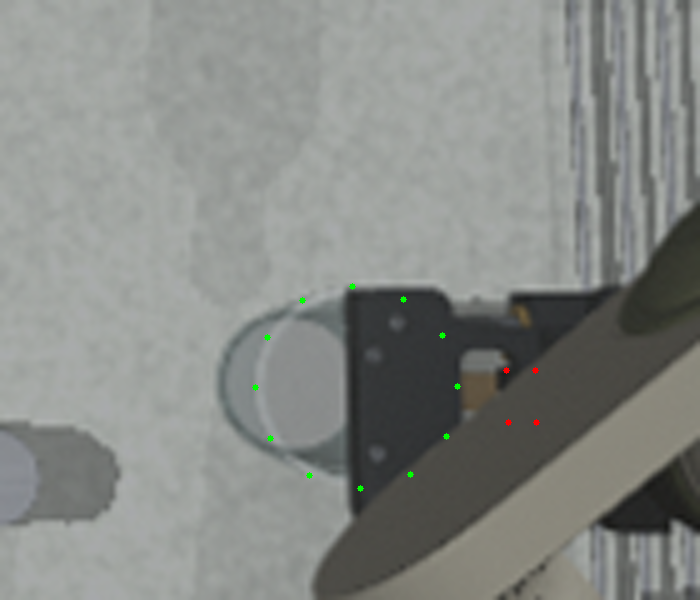

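play_rows(rows=[0,0,0.1,0,0,0,-1,0,0,0.2,0,0,0,-1,0,0,0.3,0,0,0,-1,0,0,0.4,0,0,0,-1,0,0,0.44,0,0,0,-1])

```text
time_s: 27.05
ee_pos: [0.4237, -0.3247, 0.1672]
tool_rot: [-3.14, 0.02, 0.003]
wrist_force: [0.1, 0.2, 0.9]
opening: 0.0096
```

```bash
python3 - <<'E'
from h import *
stat()
J=np.array([.4235,-.327])
T=[]
for psi,fy,fz in((-4,0,.024),(-8,.001,.018),(-12,.003,.013),(-15,.003,.0095),(-15,.003,.0095)):
    M=R.from_euler("x",psi,degrees=True).as_matrix()@Rdown(-1)
    a=-M[:,2]; f=np.array([J[0],J[1]+fy,fz]); T.append((*(f+.139*a),M))
rows(T,-1);print(T[-1])
E
```

```text
t 27.05 p [ 0.4237 -0.3247  0.1672] yaw -0.7368648238838332 tilt [-0.0019  0.0014 -1.    ] F [0.0949 0.2057 0.8673] op 0.009624601222941117 q [-0.8755  0.3905  1.4171 -0.0005  1.3363  0.7082]
-0.001, -0.024, 0.015, -0.045, 0.002, 0.003 , -1 , 
-0.001, -0.060, 0.038, -0.090, 0.003, 0.003 , -1 , 
-0.002, -0.098, 0.061, -0.134, 0.003, 0.003 , -1 , 
-0.002, -0.122, 0.078, -0.168, 0.004, 0.003 , -1 , 
-0.002, -0.122, 0.078, -0.168, 0.004, 0.003 , -1 , 
(np.float64(0.4235), np.float64(-0.2880241527307496), np.float64(0.1437636898541805), array([[ 0.9998, -0.0175,  0.    ],
       [-0.0169, -0.9658, -0.2588],
       [ 0.0045,  0.2588, -0.9659]]))
```

play_rows(rows=[0,-0.024,0.015,-0.045,0,0,-1,0,-0.06,0.038,-0.09,0,0,-1,-0.002,-0.098,0.061,-0.134,0,0,-1,-0.002,-0.122,0.078,-0.168,0,0,-1,-0.002,-0.122,0.078,-0.168,0,0,-1])

```text
time_s: 27.68
ee_pos: [0.4239, -0.2866, 0.1444]
tool_rot: [2.879, -0.015, -0.004]
wrist_force: [0.5, -0.4, 0.0]
opening: 0.0099
```

```bash
python3 - <<'E'
from h import *
stat()
J=np.array([.4235,-.327])
ring=[(J[0]+.042*np.cos(a),J[1]+.042*np.sin(a),.105) for a in np.linspace(0,6.28,13)]
tipview("pics/t30.png",420,230,560,350,5,"top",pts=ring)
E
```

```text
t 27.68 p [ 0.4239 -0.2866  0.1444] yaw -0.6060928237212141 tilt [-0.0041 -0.2593 -0.9658] F [ 0.5264 -0.364   0.0068] op 0.009872349533288825 q [-0.7171  0.3302  1.6216 -0.2331  1.0305  0.9684]
```

View pics/t30.png

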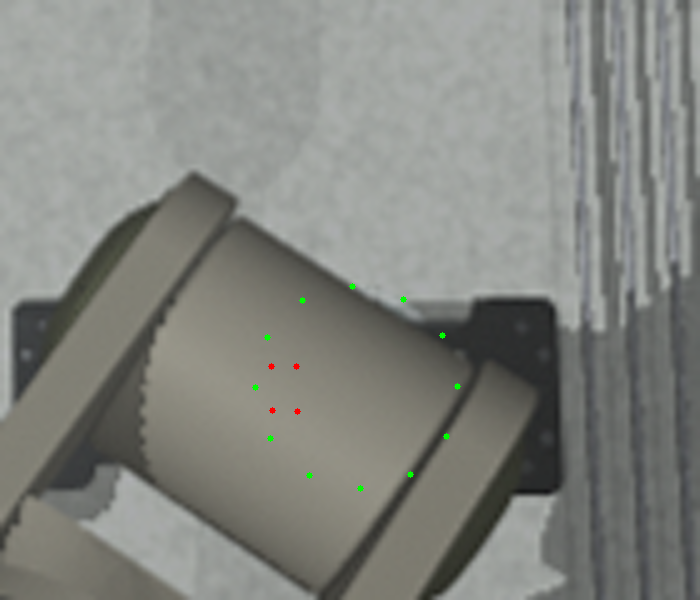

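play_rows(rows=[0,0,0.008,0,0,0,-1,0,0,0.008,0,0,0,-0.6,0,0,0.008,0,0,0,0,0,0,0.008,0,0,0,0.2,0,0,0.008,0,0,0,0.2])

```text
time_s: 28.35
ee_pos: [0.424, -0.2882, 0.1424]
tool_rot: [2.879, -0.016, -0.003]
wrist_force: [-0.0, -0.2, -0.8]
opening: 0.0453
```

play_rows(rows=[0,0,-0.08,0,0,0,0.2,0,0,-0.2,0,0,0,0.2,0,0,-0.35,0,0,0,0.2,0,0,-0.5,0,0,0,0.2,0,0,-0.5,0,0,0,0.2])

```text
time_s: 28.98
ee_pos: [0.4255, -0.2493, 0.2904]
tool_rot: [2.875, -0.016, 0.004]
wrist_force: [-0.1, -0.5, -1.0]
opening: 0.0529
```

```bash
python3 - <<'E'
from h import *
stat()
rows([(.43,-.2,.32,0),(.46,-.1,.3,25),(.52,-.06,.25,60)],-.3)
im=manip.get_image("top");cv2.imwrite("pics/t31.png",im[:,:,::-1])
im=manip.get_image("side");cv2.imwrite("pics/s31.png",im[:,:,::-1])
E
```

```text
t 28.98 p [ 0.4255 -0.2493  0.2904] yaw -0.6057403521499748 tilt [ 0.0015 -0.2632 -0.9647] F [-0.086  -0.5328 -1.0153] op 0.05290226405136839 q [-0.6515  0.1752  1.3904 -0.2125  1.4143  0.9466]
0.014, -0.133, -0.138, 0.170, -0.002, -0.007 , -0.3 , 
0.110, -0.473, -0.162, 0.167, 0.035, -0.283 , -0.3 , 
0.308, -0.648, -0.036, 0.155, 0.087, -0.670 , -0.3 ,
```

View pics/t31.png

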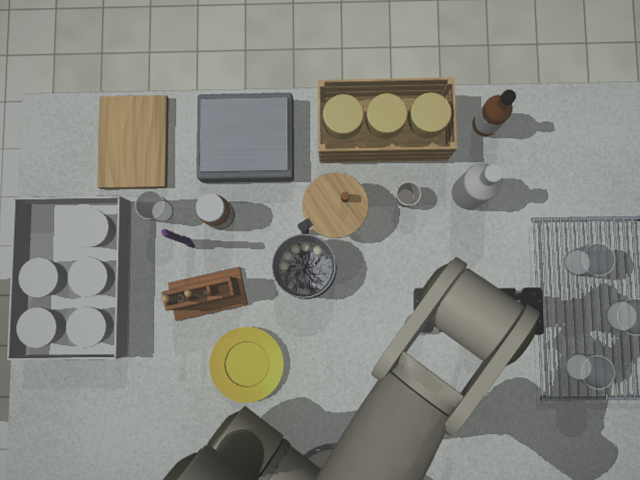

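View pics/s31.png

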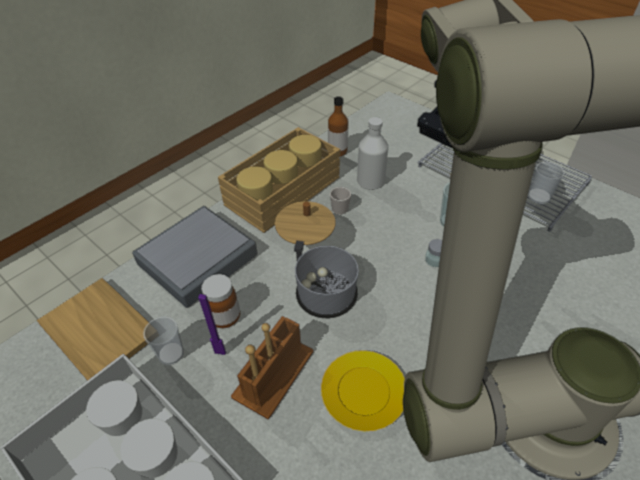

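play_rows(rows=[0.014,-0.133,-0.138,0.06,0,0,-0.3,0.05,-0.3,-0.15,0.16,0.01,-0.11,-0.3,0.11,-0.473,-0.16,0.167,0.035,-0.22,-0.3,0.2,-0.55,-0.1,0.16,0.05,-0.34,-0.3,0.3,-0.648,-0.036,0.155,0.06,-0.45,-0.3])

```text
time_s: 29.7
ee_pos: [0.5169, -0.0592, 0.2446]
tool_rot: [2.951, 1.061, -0.002]
wrist_force: [0.9, -1.5, 0.0]
opening: 0.0309
```

```bash
python3 - <<'E'
from h import *
stat()
im=manip.get_image("top");cv2.imwrite("pics/t32.png",im[:,:,::-1]);crop(im,420,250,560,360,5,"pics/t32c.png")
im=manip.get_image("side");cv2.imwrite("pics/s32.png",im[:,:,::-1])
E
```

```text
t 29.7 p [ 0.5169 -0.0592  0.2446] yaw 39.553242674904645 tilt [ 0.0005 -0.0057 -1.    ] F [ 0.9145 -1.5372  0.0189] op 0.0309198248192765 q [-0.339   0.3051  1.3164 -0.0052  1.5177  0.5417]
```

View pics/t32c.png

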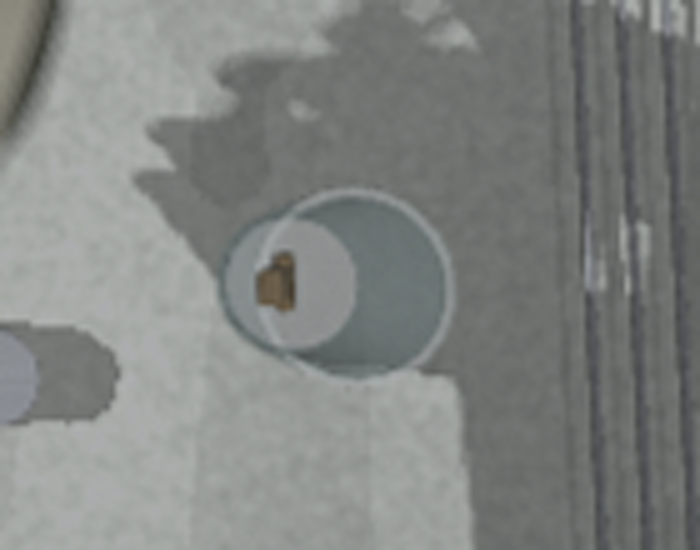

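View pics/s32.png

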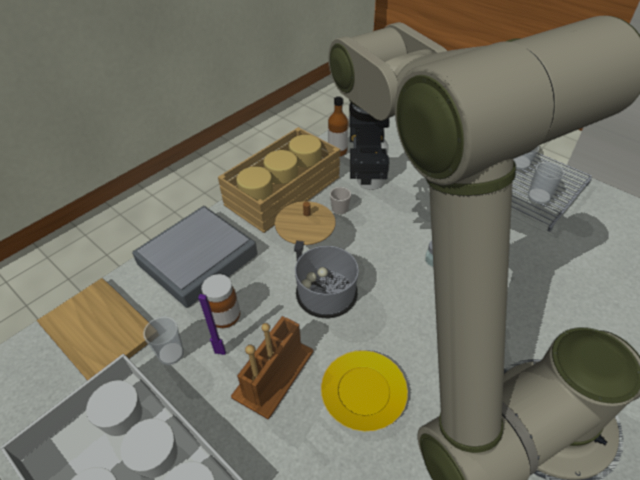

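```bash
python3 - <<'E'
from h import *
a=cv2.imread("pics/t32.png");cv2.imwrite("pics/k.png",cv2.resize(a[170:250,290:380],None,fx=7,fy=7,interpolation=cv2.INTER_CUBIC))
a=cv2.imread("pics/s32.png");cv2.imwrite("pics/k2.png",cv2.resize(a[185:265,260:350],None,fx=7,fy=7,interpolation=cv2.INTER_CUBIC))
E
```

```text
(no output)
```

View pics/k.png

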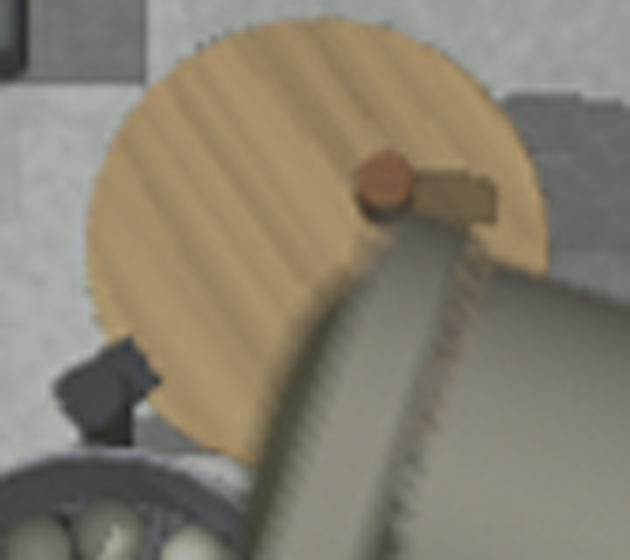

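View pics/k2.png

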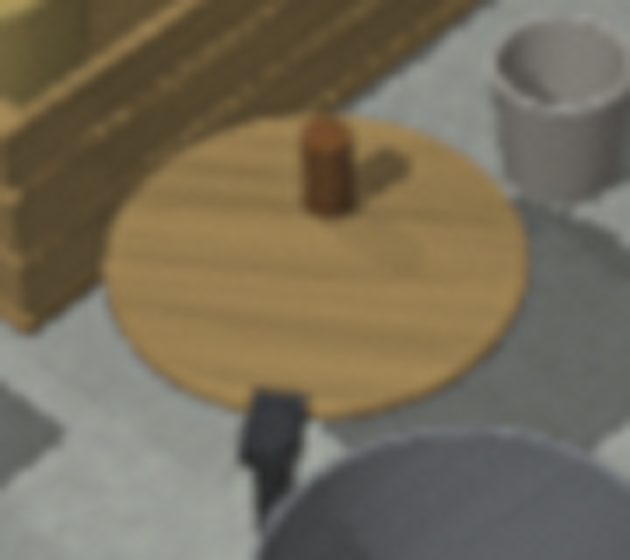

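```bash
python3 - <<'E'
from h import *
pt=(290+384/7-.5,170+180/7-.5);ps=(260+328/7-.5,185+132/7-.5)
print(onz("top",pt,.128),onz("side",ps,.128),tri(ps,pt))
k=onz("top",pt,.128)[:2]-H;print(np.linalg.norm(k),np.degrees(np.arctan2(k[1],k[0]))%360)
st=now();stat()
rows([(.56,-.05,.25,60),(.60,-.045,.25,80),(.63,-.04,.25,92)],-.3)
E
```

```text
[ 0.6603 -0.0239  0.128 ] [ 0.6604 -0.0264  0.128 ] [ 0.6593 -0.0243  0.1303]
0.10744697953075855 304.3254483894538
t 29.8 p [ 0.5167 -0.0578  0.2419] yaw 39.57449439125056 tilt [-0.0053 -0.003  -1.    ] F [-0.5106  0.3485 -0.3673] op 0.0310542018163045 q [-0.3369  0.3092  1.3181 -0.0046  1.5183  0.5435]
0.128, 0.072, -0.028, -0.001, 0.004, -0.227 , -0.3 , 
0.241, 0.144, -0.029, -0.002, 0.003, -0.449 , -0.3 , 
0.329, 0.195, -0.029, -0.002, 0.003, -0.583 , -0.3 ,
```

play_rows(rows=[0.06,0.035,-0.028,0,0,-0.115,-0.3,0.128,0.072,-0.028,0,0,-0.23,-0.3,0.2,0.12,-0.028,0,0,-0.345,-0.3,0.27,0.16,-0.028,0,0,-0.46,-0.3,0.329,0.195,-0.028,0,0,-0.575,-0.3])

```text
time_s: 30.42
ee_pos: [0.6303, -0.0408, 0.2488]
tool_rot: [-2.19, -2.248, 0.011]
wrist_force: [0.6, 0.3, 0.2]
opening: 0.0307
```

```bash
python3 - <<'E'
from h import *
stat()
rows([(.65,-.03,.25,102),(.6605,-.025,.22,112),(.6605,-.025,.17,123),(.6605,-.025,.14,124)],-.3)
E
```

```text
t 30.43 p [ 0.6303 -0.0408  0.2488] yaw 91.49856997741428 tilt [-0.0071 -0.0027 -1.    ] F [0.5985 0.2747 0.189 ] op 0.03070585579717052 q [-0.2498  0.514   0.9691 -0.0043  1.6647 -0.2763]
0.034, 0.067, -0.005, -0.005, 0.001, -0.117 , -0.3 , 
0.050, 0.103, 0.095, -0.005, 0.001, -0.228 , -0.3 , 
0.051, 0.104, 0.262, -0.005, 0.000, -0.350 , -0.3 , 
0.051, 0.105, 0.362, -0.005, 0.000, -0.361 , -0.3 ,
```

play_rows(rows=[0.034,0.067,0,0,0,-0.117,-0.3,0.05,0.103,0.08,-0.005,0,-0.23,-0.3,0.051,0.104,0.25,-0.005,0,-0.35,-0.3,0.051,0.105,0.362,-0.005,0,-0.361,-0.3,0.051,0.105,0.362,-0.005,0,-0.361,-0.3])

```text
time_s: 31.05
ee_pos: [0.659, -0.0256, 0.137]
tool_rot: [-1.476, -2.766, 0.003]
wrist_force: [0.4, 0.6, 0.2]
opening: 0.0305
```

```bash
python3 - <<'E'
from h import *
stat()
rows([(.6605,-.025,.11,124),(.6605,-.025,.078,124)],-.3)
tipview("pics/s33.png",250,130,370,250,5,pts=[(.6605,-.025,.128)])
E
```

```text
t 31.05 p [ 0.659  -0.0256  0.137 ] yaw 123.83630339379032 tilt [-0.0063  0.001  -1.    ] F [0.4003 0.5943 0.1773] op 0.030536247457760648 q [-0.2178  0.6314  1.0749 -0.0004  1.4416 -0.8083]
-0.002, 0.006, 0.090, -0.003, -0.003, -0.002 , -0.3 , 
-0.002, 0.006, 0.197, -0.003, -0.003, -0.002 , -0.3 ,
```

View pics/s33.png

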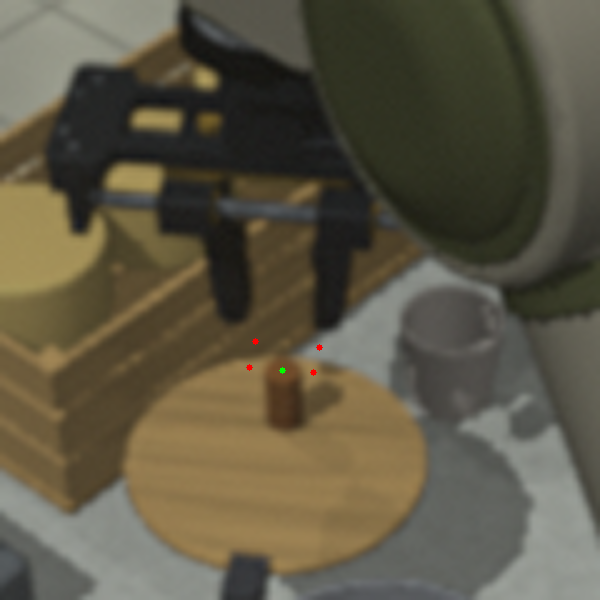

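Centred over the knob; descend.

play_rows(rows=[-0.002,0.006,0.09,0,0,0,-0.3,-0.002,0.006,0.197,0,0,0,-0.3,-0.002,0.006,0.197,0,0,0,-0.45,-0.002,0.006,0.197,0,0,0,-0.48])

```text
time_s: 31.6
ee_pos: [0.6629, -0.0256, 0.0829]
tool_rot: [1.479, 2.77, 0.0]
wrist_force: [0.1, 0.5, 0.2]
opening: 0.0225
```

```bash
python3 - <<'E'
from h import *
stat()
arc([296,288,280,272,264],z=.078,g=-.48)
E
```

```text
t 31.6 p [ 0.6629 -0.0256  0.0829] yaw 123.80656364122532 tilt [ 0.0017 -0.0008 -1.    ] F [0.0859 0.5226 0.2326] op 0.022504267039570754 q [-0.2165  0.6816  1.1409 -0.0004  1.3173 -0.8064]
0.008, -0.057, 0.016, 0.001, 0.001, 0.087 , -0.48 , 
0.018, -0.106, 0.016, 0.001, 0.001, 0.176 , -0.48 , 
0.035, -0.154, 0.016, 0.001, 0.001, 0.265 , -0.48 , 
0.059, -0.199, 0.016, 0.001, 0.001, 0.353 , -0.48 , 
0.089, -0.240, 0.016, 0.001, 0.001, 0.442 , -0.48 ,
```

play_rows(rows=[0.008,-0.057,0.008,0,0,0.087,-0.48,0.018,-0.106,0.014,0,0,0.176,-0.48,0.035,-0.154,0.014,0,0,0.265,-0.48,0.059,-0.199,0.014,0,0,0.353,-0.48,0.089,-0.24,0.014,0,0,0.442,-0.48])

```text
time_s: 32.22
ee_pos: [0.5892, -0.0441, 0.081]
tool_rot: [2.335, 2.093, 0.005]
wrist_force: [0.9, 0.6, -0.6]
opening: 0.0228
```

```bash
python3 - <<'E'
from h import *
stat()
arc([256,248,240,232,224],z=.078,g=-.48)
im=manip.get_image("side");crop(im,250,150,410,300,4,"pics/s34.png")
E
```

```text
t 32.23 p [ 0.5892 -0.0441  0.081 ] yaw 83.72471062261427 tilt [ 0.0062 -0.002  -1.    ] F [ 0.9345  0.602  -0.5834] op 0.02283414301829998 q [-0.2748  0.5678  1.3795 -0.0003  1.1878 -0.1652]
0.005, -0.054, 0.010, 0.004, 0.001, 0.086 , -0.48 , 
0.015, -0.103, 0.009, 0.004, 0.000, 0.175 , -0.48 , 
0.032, -0.151, 0.009, 0.004, -0.000, 0.264 , -0.48 , 
0.056, -0.196, 0.009, 0.004, -0.000, 0.352 , -0.48 , 
0.085, -0.237, 0.008, 0.004, -0.001, 0.441 , -0.48 ,
```

View pics/s34.png

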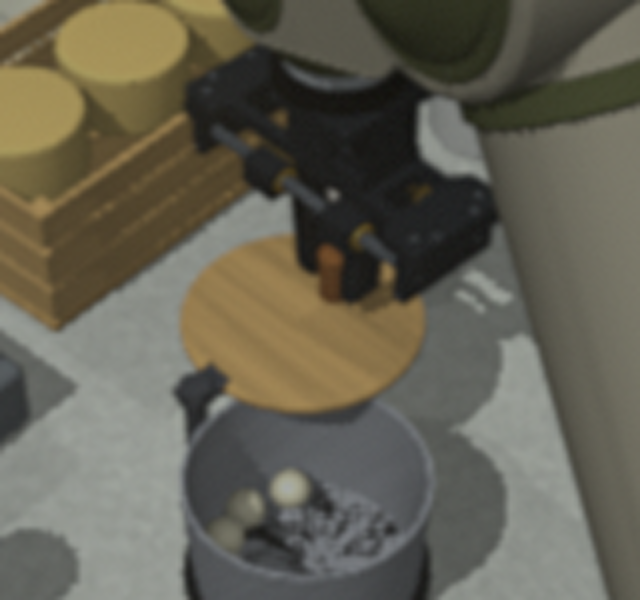

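play_rows(rows=[0.005,-0.054,0.004,0,0,0.086,-0.48,0.015,-0.103,0.009,0.003,0,0.175,-0.48,0.032,-0.151,0.009,0.003,0,0.264,-0.48,0.056,-0.196,0.009,0.003,0,0.352,-0.48,0.085,-0.237,0.009,0.003,0,0.441,-0.48])

```text
time_s: 32.9
ee_pos: [0.521, -0.0104, 0.0796]
tool_rot: [2.915, 1.165, 0.006]
wrist_force: [1.2, -0.5, -0.9]
opening: 0.0227
```

```bash
python3 - <<'E'
from h import *
stat()
arc([216,208,200,192,184],z=.078,g=-.48)
E
```

```text
t 32.9 p [ 0.521  -0.0104  0.0796] yaw 43.57786007181176 tilt [ 0.0041 -0.0006 -1.    ] F [ 1.2274 -0.5256 -0.8672] op 0.02266591198850681 q [-0.2477  0.4679  1.5803  0.0005  1.0893  0.5623]
0.003, -0.049, 0.005, 0.002, -0.002, 0.084 , -0.48 , 
0.013, -0.098, 0.005, 0.002, -0.002, 0.173 , -0.48 , 
0.030, -0.146, 0.005, 0.002, -0.002, 0.262 , -0.48 , 
0.053, -0.191, 0.005, 0.002, -0.002, 0.351 , -0.48 , 
0.083, -0.232, 0.005, 0.001, -0.002, 0.440 , -0.48 ,
```

play_rows(rows=[0.003,-0.049,0.004,0,0,0.084,-0.48,0.013,-0.098,0.004,0,0,0.173,-0.48,0.03,-0.146,0.004,0,0,0.262,-0.48,0.053,-0.191,0.004,0,0,0.351,-0.48,0.083,-0.232,0.004,0,0,0.44,-0.48])

```text
time_s: 33.52
ee_pos: [0.4921, 0.0573, 0.08]
tool_rot: [3.138, 0.105, 0.011]
wrist_force: [0.9, -0.8, 0.3]
opening: 0.0227
```

```bash
python3 - <<'E'
from h import *
stat()
arc([182,180,178.5],z=.078,g=-.48)
E
```

```text
t 33.52 p [0.4921 0.0573 0.08  ] yaw 3.823390160693232 tilt [ 0.0073 -0.0014 -1.    ] F [ 0.9043 -0.766   0.3128] op 0.022711742925427793 q [-0.1233  0.4293  1.652  -0.0005  1.0528  1.3811]
-0.004, -0.013, 0.007, 0.001, -0.005, 0.020 , -0.48 , 
-0.003, -0.025, 0.007, 0.001, -0.005, 0.042 , -0.48 , 
-0.002, -0.035, 0.007, 0.001, -0.005, 0.059 , -0.48 ,
```

play_rows(rows=[-0.004,-0.013,0.003,0,0,0.02,-0.48,-0.003,-0.022,0.003,0,0,0.038,-0.48,-0.003,-0.025,0.003,0,0,0.042,-0.48])

```text
time_s: 33.9
ee_pos: [0.4915, 0.0646, 0.0799]
tool_rot: [3.14, 0.002, 0.014]
wrist_force: [0.5, -1.0, 1.0]
opening: 0.023
```

play_rows(rows=[0,-0.006,0,0,0,0.005,-0.48,0,-0.01,0,0,0,0.01,-0.48])

```text
time_s: 34.15
ee_pos: [0.4917, 0.0675, 0.08]
tool_rot: [3.14, -0.023, 0.015]
wrist_force: [-0.2, -3.1, -0.0]
opening: 0.0224
```

play_rows(rows=[0,-0.006,0,0,0,0.005,-0.48,0,-0.01,0,0,0,0.01,-0.48])

```text
time_s: 34.4
ee_pos: [0.4919, 0.0678, 0.08]
tool_rot: [3.134, -0.047, 0.014]
wrist_force: [-2.0, -22.6, -0.2]
opening: 0.0232
```

play_rows(rows=[0,0.008,0,0,0,0,-0.3,0,0.008,0,0,0,0,-0.3,0,0.008,0,0,0,0,-0.3])

```text
time_s: 34.78
ee_pos: [0.4918, 0.0657, 0.08]
tool_rot: [3.134, -0.047, 0.014]
wrist_force: [0.6, 0.8, 0.1]
opening: 0.0307
```

play_rows(rows=[0,0,-0.08,0,0,0,-0.3,0,0,-0.22,0,0,0,-0.3,0,0,-0.4,0,0,0,-0.3,0,0,-0.55,0,0,0,-0.3])

```text
time_s: 35.28
ee_pos: [0.4902, 0.0672, 0.2471]
tool_rot: [3.135, -0.046, 0.016]
wrist_force: [0.1, -0.2, 0.1]
opening: 0.0306
```

```bash
python3 - <<'E'
from h import *
stat()
rows([(.36,-.2,.27,20)],-.3)
E
```

```text
t 35.27 p [0.4902 0.0672 0.2471] yaw -1.691393509235009 tilt [ 0.0102 -0.0067 -0.9999] F [ 0.1115 -0.1991  0.1185] op 0.03064014423285087 q [-0.1003  0.2535  1.383  -0.0057  1.4943  1.5005]
-0.407, 0.904, -0.075, 0.005, -0.006, -0.241 , -0.3 ,
```

play_rows(rows=[-0.1,0.2,-0.17,0,0,0,-0.3,-0.22,0.38,-0.17,0,0,0,-0.3,-0.35,0.5,-0.17,0,0,0,-0.3,-0.44,0.58,-0.17,0,0,0,-0.3,-0.44,0.6,-0.17,0,0,0,-0.3])

```text
time_s: 35.9
ee_pos: [0.3511, -0.1094, 0.2983]
tool_rot: [3.134, -0.052, 0.018]
wrist_force: [0.8, -0.8, 0.5]
opening: 0.0307
```

```bash
python3 - <<'E'
from h import *
stat()
im=manip.get_image("top");cv2.imwrite("pics/t40.png",im[:,:,::-1])
im=manip.get_image("side");cv2.imwrite("pics/s40.png",im[:,:,::-1]);crop(im,280,220,380,320,6,"pics/s40c.png")
E
```

```text
t 35.9 p [ 0.3511 -0.1094  0.2983] yaw -1.8929932843735662 tilt [ 0.0111 -0.0073 -0.9999] F [ 0.8365 -0.7505  0.493 ] op 0.030676468164018946 q [-0.6279 -0.0171  1.5559  0.0006  1.5895  0.976 ]
```

View pics/t40.png

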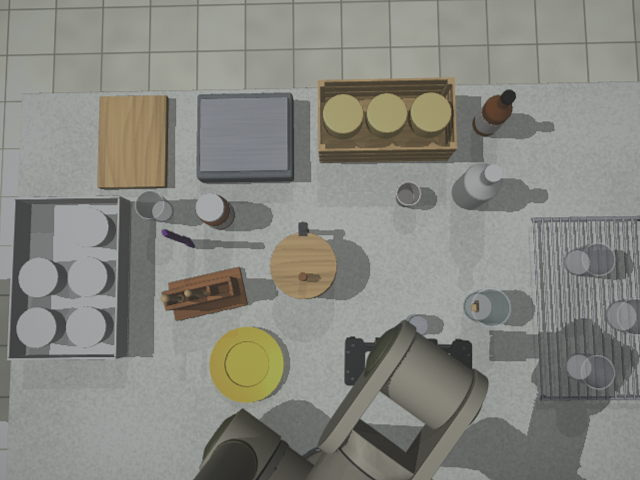

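View pics/s40.png

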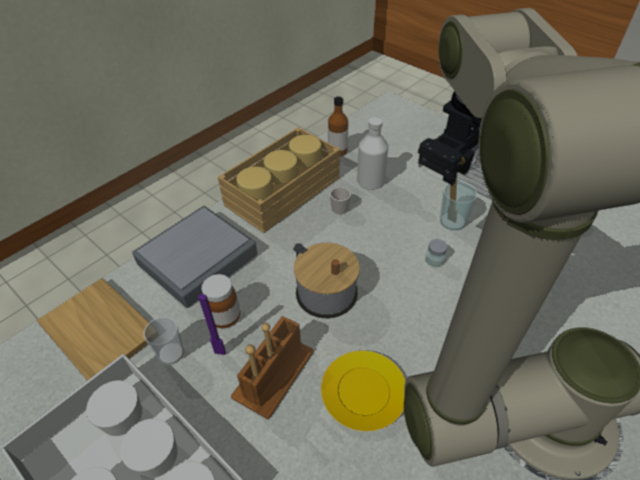

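```bash
python3 - <<'E'
from h import *
a=cv2.imread("pics/t40.png")
cv2.imwrite("pics/t40c.png",cv2.resize(a[215:305,260:350],None,fx=7,fy=7,interpolation=cv2.INTER_CUBIC))
b=cv2.imread("pics/top0.png")
for im in(b,a):
    h=cv2.cvtColor(im,cv2.COLOR_BGR2HSV);m=np.zeros(h.shape[:2],np.uint8);m[255:295,285:330]=cv2.inRange(h,(0,110,90),(13,255,200))[255:295,285:330]
    n,l,s,c=cv2.connectedComponentsWithStats(m);i=1+np.argmax(s[1:,4]) if n>1 else 0
    p=onz("top",c[i],.128);k=p[:2]-H;print(s[i],c[i],p,np.degrees(np.arctan2(k[1],k[0]))%360)
E
```

```text
[301 273   7   7  39] [304.0513 276.1282] [0.4914 0.0621 0.128 ] 181.42133038720894
[299 273   7   7  36] [302.3056 276.2778] [0.4912 0.0657 0.128 ] 179.50328816302343
```

View pics/t40c.png

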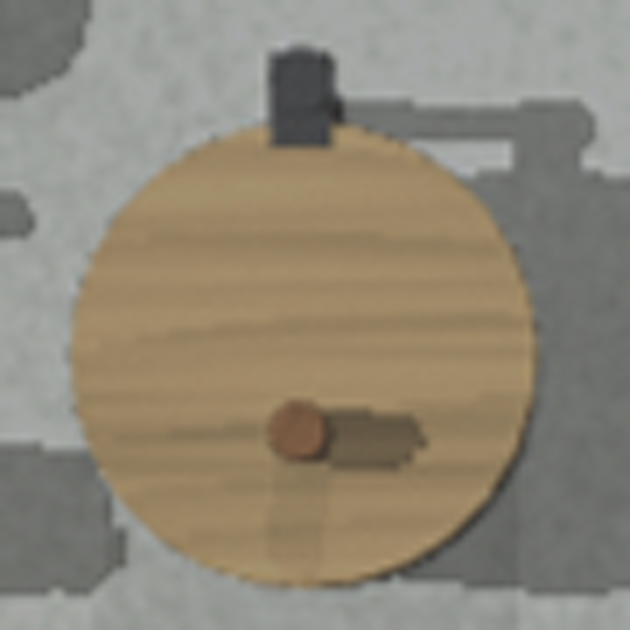

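View pics/s40c.png

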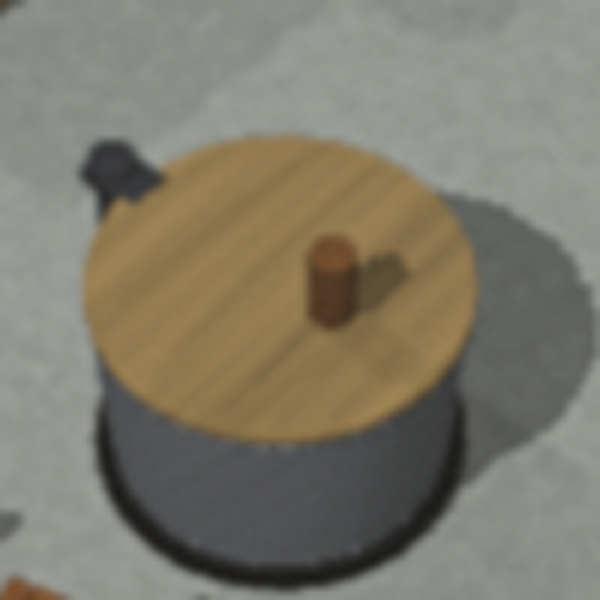

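```bash
python3 -c "
from cell import manip
manip.sign_off();print(manip.read_state()['time_s'])"
```

```text
the job is handed in; nothing more can be done
the job is handed in; nothing more can be done
```

The whole job was done in the order asked, and I handed it in at about 36 s of the 72 s allowed.

- **Cover opened:** I pushed it until it met its stop at about 25 N.
- **Spoon:** I took the tan, square-cut spoon from the stand, not the purple look-alike.
- **Stirring:** I stirred clockwise, two rounds from the hinge side at about 31 mm radius, with the head about 3 mm above the bowl floor. A lead-in of about 100° came first, because a ball lay right at the hinge side. I turned the blade broadside for most of the second round so that it swept the balls better.
- **Spoon put away and cover shut:** I let go of the spoon leaning in the jar, then pushed the cover to its closed stop at about 23 N.

**Last checks:**
- The top view after stirring showed all five balls in the bowl. At least three lie clearly elsewhere, with nothing left within about 20 mm of those three starting spots. I couldn't tell the balls apart, so I can't give a figure for each one.
- The final pictures show the spoon head down in the jar and the cover shut, about 2° past where it started, so it had begun slightly open. As far as those pictures show, the rest of the table stands where it did, and the gripper was clear.

**What disagreed:**
- The fingertips sit about 30 mm behind the reported tool position. My first try at the cover therefore passed above the knob without moving anything, and I corrected for this afterwards.
- The camera measured the cover's full swing as 124.8°, against 123.2° stated. That is within measuring error.

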